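# Fetch the tall gel plate from the drying rack and set it up on the casting stand

## Task

Swing the keeper lever of the drying rack well out of the way over the rack's front and leave it there, then draw the tall white plate out of the leaning stack, leaving the other plates leaning in the rack. Stand the tall plate gently on its bottom edge in the gutter of the empty casting stand, between the end stops and leaning back on the rest, and let go. The plates are brittle: do not drop or knock them, and do not disturb the other things on the bench.

Things in the scene. Friction and masses are not known exactly. Their poses are not given: they have to be found in the camera images.
- tall_plate_centre (a point): the tall white ceramic gel plate, 8 mm thick, 110 mm wide, 150 mm high, about 0.18 to 0.36 kg, the only one standing well above the others; this point is its very centre, 75 mm from top and bottom edge; x through its thickness, out of the stack's front; y along its width; z up its face, which leans about 0.26 rad back from vertical. Any place in the stack of four
- tall_plate_foot (a point): centre of the tall plate's bottom edge face (same axes as its centre)
- plate_a_centre (a point): another white ceramic plate of the stack, 8 mm thick, 110 mm wide, 95 mm high, 0.17 kg; this point is its very centre; same kind of axes as the tall plate. Stays in the rack, leaning
- plate_b_centre (a point): another white ceramic plate of the stack, 8 mm thick, 110 mm wide, 95 mm high, 0.17 kg; this point is its very centre; same kind of axes as the tall plate. Stays in the rack, leaning
- plate_c_centre (a point): another white ceramic plate of the stack, 8 mm thick, 110 mm wide, 80 mm high, 0.14 kg; this point is its very centre; same kind of axes as the tall plate. Stays in the rack, leaning
- rack: fixed drying rack: grey base 130 x 200 mm, 12 mm thick; origin mid-width on the bench, x to its open front, y along its width, z up. Plates stand face to face on the base (x -5 to +47 mm), leaning 0.26 rad to -x on a steel back 130 mm wide that rises 85 mm along its slope from x = -5 mm. Lip 6 mm high in front. A 14 mm post at (-30, +88) mm carries the keeper
- keeper (a joint): flat aluminium lever with a 64 x 46 mm paddle, level, 168 to 176 mm above the bench, about 10 mm above the tall plate's top, barring it; swings on its vertical post. 0 rad: points along the rack's -y, over the plates; grows to 2.2 as the paddle swings out over the rack's front (1.57: points along +x). Starts at 0 to 0.3; friction 0.08 N m; stays where left
- keeper_knob (a point): middle of the upright black round knob on the keeper's paddle, 16 mm diameter, 40 mm tall (8 to 48 mm above the bar's underside, 176 to 216 mm above the bench), 95 mm from the post's axis; moves with the lever
- keeper_hinge (a point): point on the keeper's vertical hinge axis, at the height of the knob's middle (196 mm); axes as the rack's; does not move
- stand_foot (a point): empty fixed casting stand, base 120 x 170 x 12 mm. Point: mid-width, where its steel rest meets the gutter floor, 12 mm above the bench. x across the gutter, away from the rest; y along it; z up. Rest: 140 mm wide, rises 85 mm along its slope, leaning 0.26 rad to -x. Floor 26 mm wide from rest to a lip (8 mm thick, 10 mm high); end stops 10 mm high, 140 mm apart
- reagent: amber reagent bottle, 56 mm diameter, 120 mm tall; bystander, to be left alone; origin at the centre of its underside
- beaker: glass beaker, 68 mm diameter, 85 mm tall; bystander, to be left alone; origin at the centre of its underside
- jar: small white jar, 42 mm diameter, 52 mm tall; bystander, to be left alone; origin at the centre of its underside
- dishes: stack of two petri dishes, 92 mm diameter, 32 mm tall; bystander, to be left alone; origin at the centre of its underside
- tip_box: pipette tip box, 60 x 90 mm, 61 mm tall; bystander, to be left alone; origin at the centre of its underside
- timer: bench timer, 55 x 70 mm, 22 mm tall; bystander, to be left alone; origin at the centre of its underside
- scoop: steel lab spatula, 170 mm long, lying along its x; bystander, to be left alone; origin at the centre of its underside
Things that resemble listed ones, but are neither listed nor needed, are in the scene too. Leave any orange or turquoise look-alike of the part that bears plate_a_centre alone.

How it is judged:
By the outcome, as a careful person would: the job done as asked, in the order asked, and still so for the second after the job is handed in, with the robot touching nothing.
It also fails if it takes over 56 s, if anything falls off the work surface, if the arm or the gripper's body presses on something with over 40 N, if the wrist force passes 120 N, or if a joint passes its speed limit or range.

## Robot

A 6-joint arm with a two-finger parallel gripper is mounted at the origin on the work surface. World frame = base frame: x ahead of the robot, y to its left, z up, the work surface at z = 0. Lengths are in m, angles in degrees, forces in N, time in s.
With the tool pointing down it reaches from about 0.3 to 0.75 m from the base axis. Payload 8.5 kg.
Tool frame: the origin (TCP) lies at the very end of the fingers, on their centre line; the grasp point (between the pads) lies 19 mm behind it (env.grip_point_offset is the distance from the TCP to the grasp point, in m); z points along the fingers, y is the direction in which the jaws open and shut (so a half turn about z gives the same grasp; the last joint's range is limited). The gripper opens to 85 mm and grips with 20 to 120 N. Pads are 22 mm wide; open, the fingers measure 114 mm over their backs; the gripper's body (76 mm by 85 mm) begins 54 mm behind the grasp point. The pads swing forward as they close: fully open they stand 13 mm farther back than shut.
Start: joints at [64.039, 21.807, 74.336, -0, 83.858, -12.336], TCP at [0.13, 0.535, 0.231] pointing down, gripper open.
Joint ranges: [-178.18, 178.18], [-50.72, 133.34], [12.68, 142.11], [-81.47, 261.47], [9.98, 163.14], [-165.26, 165.26]. Speed limits (degrees/s): [136.94, 136.94, 180, 180, 180, 180].

## Interface

Orientations are given as a 3x3 rotation matrix whose columns are the frame's x, y, z axes.
In Python, from rig import env gives the robot as it stands.
- The arm moves only by the tool move_arm, never from a script. Its argument "moves" is a list of rows, each a list of 4 numbers: the shift along the tool's x, y, z in mm, then the turn about the tool's z in rad. In form: [[tx, ty, tz, spin], ...]. A call has 1 to 20 rows; each row is the pose to reach, as a shift and turn from the pose commanded when the call began, along the tool's axes at that moment; what a row does not reach only later rows make up. A row lasts 1/10 s, in which the tool goes at most 50 mm and 8.59 degrees, less where a joint would pass 70% of its speed; a pose out of reach is approached as far as the arm can. A call with a gripper value outside its range is refused whole. "grip" is the closure, from 0 (fully open) to 1 (shut), set as the call begins (left out, the last holds). The fingers move at their own pace and stop on an object; "grip_force" is the grip in N (left out, the last holds). Time passes only in rows, so rows that repeat a pose let the fingers close. It gives the time, the measured TCP pose, the force and the opening at its end, in the units of the state.
- env.observe(): the state, without advancing time (a new reading comes with each control period).
- env.get_image(name): name is "side" or "top"; returns the picture (400x640x3 uint8, red, green, blue); there is no depth.
- env.get_calibration(name): a dict with "fovy" (degrees; the focal length in pixels is half the picture's height over the tangent of half this angle, whatever the lens; pixels are square), "cx", "cy" (the principal point, pixels), "extrinsics" (4x4, takes a point from world to camera coordinates). Camera axes: x right, y up, looking along -z (the intrinsics and any distortion apply to the point x, -y, -z); pixel columns grow to the right and rows downward; lengths in m; the calibration is good to about 2 mm. A picture is of the moment at which its call begins. get_calibration takes no time and is no camera call.
- env.close_job(): hands the job in, once; it reports no verdict.
Trained networks look in the newest picture that a camera, given by its name, has taken for a name from the list of things; names that differ only in an ending like _2 or _b are one class to them, and where a whole thing is asked for, a point or a joint stands for the part that bears it (a point fixed in the world has none). Each returns a list of dicts, best first, with "conf" (0 to 1); they miss things now and then, are a little off and sometimes report something else, mostly with a low value. They report only what shows in the picture. A call takes as long as a camera call. They do not tell look-alikes from the thing itself.
- env.silhouettes(camera, name): "region" (400x640 bool, what is visible of it) and "point" ([row, column] in pixels, amid what is visible of it).
- env.tip_of(camera, name): "point" ([row, column] in pixels: a listed point, or the origin of a listed thing).
The state is a dict: "time_s": time; "q": joint angles; "qvel": joint speeds; "joint_efforts": joint torques, N m; "position": TCP position; "tool_rot": TCP orientation; "ft_force": force on the tool from outside, world axes, zero at the start; "wrist_torque": the same for the moment, N m; "grip_width": finger opening in m.
Only numpy, scipy, OpenCV 4.12 (cv2) and the standard library are available. Lean on these libraries where they do the work, as an engineer would, in place of code of your own. Each camera call takes 0.05 s, during which the arm holds its last target.

## Working session

There is one attempt and no reset: what is moved stays moved. The work goes in short steps, Python scripts to look and compute and a tool call to move; the robot and the scene stay as the last step left them, time stands still between calls to the robot, and variables do not carry over. Pictures are saved under pics/ and viewed, and the job is handed in when it is done.

Besides the shell and the picture viewer there is one more tool, called after "Call:" as name(argument=value, ...) on one line, values as JSON. move_arm: Moves the arm, as the interface text tells. Its arguments: {"type":"object","properties":{"moves":{"type":"array"},"grip":{"type":"number"},"grip_force":{"type":"number"}},"required":["moves"]}

```bash
ls; mkdir -p pics; python3 - <<'E'
from rig import env
import cv2,numpy as np
for n in ("side","top"):
    im=env.get_image(n); cv2.imwrite(f"pics/{n}0.png",im[:,:,::-1]); c=env.get_calibration(n); print(n,c)
s=env.observe(); print(s)
E
```

```text
pics
side {'fovy': 48.4354269499775, 'cx': 328.80283418048236, 'cy': 192.87869754910372, 'extrinsics': array([[ 0.88996469, -0.45549146, -0.02214445, -0.42794464],
       [ 0.27233187,  0.49189283,  0.82696844, -0.28998223],
       [-0.36578437, -0.74200335,  0.56181209, -0.91076423],
       [ 0.        ,  0.        ,  0.        ,  1.        ]])}
top {'fovy': 49.37879690283202, 'cx': 326.0615190864581, 'cy': 200.4386852494695, 'extrinsics': array([[-0.01701352, -0.99974875, -0.01459357,  0.09971484],
       [ 0.9926413 , -0.01863911,  0.11964875, -0.5567645 ],
       [-0.1198907 , -0.01245054,  0.99270902, -1.29078137],
       [ 0.        ,  0.        ,  0.        ,  1.        ]])}
{'time_s': 0.1, 'q': array([ 6.40384095e+01,  2.18377843e+01,  7.43783721e+01,  1.18316862e-03,
        8.38587222e+01, -1.23372524e+01]), 'qvel': array([ 0.01399423, -0.08563441, -0.12704814,  0.03640042, -0.06272745,
        0.05682007]), 'joint_efforts': array([ 5.05356293e-03, -4.49217331e+01, -2.31652343e+01, -1.10831304e-04,
        3.66458116e-03,  2.42711212e-05]), 'position': array([0.12945104, 0.53428494, 0.23077939]), 'tool_rot': array([[-9.71860418e-01,  2.35556745e-01, -5.90569712e-04],
       [ 2.35557295e-01,  9.71859764e-01, -1.16600959e-03],
       [ 2.99289517e-04, -1.27231157e-03, -9.99999146e-01]]), 'ft_force': array([-0.45658585, -0.32210611,  0.63787873]), 'wrist_torque': array([ 0.0490789 , -0.01906631, -0.02064582]), 'grip_width': 0.08575358303743885}
```

View pics/side0.png

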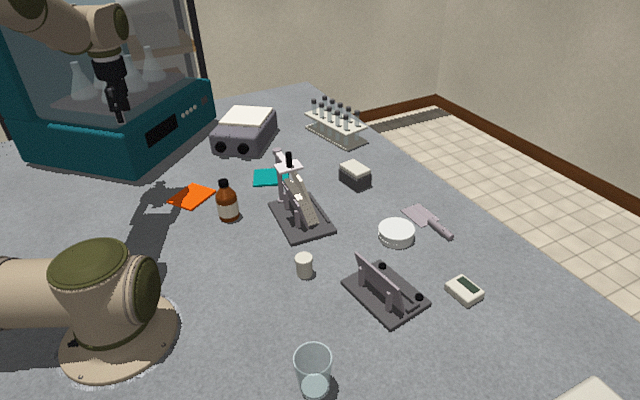

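View pics/top0.png

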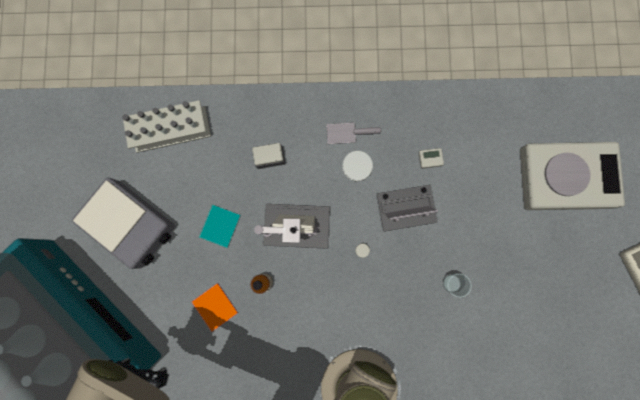

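```bash
cat > h.py <<'E'
from rig import env
import cv2,numpy as np
from scipy.optimize import least_squares
C={n:env.get_calibration(n) for n in("side","top")}
def K(n):
    c=C[n]; f=200/np.tan(np.radians(c['fovy']/2)); return np.array([[f,0,c['cx']],[0,f,c['cy']],[0,0,1]])
def P(n):
    E=np.diag([1,-1,-1,1])@C[n]['extrinsics']; return K(n)@E[:3]
def proj(n,p):
    p=np.atleast_2d(p); q=np.c_[p,np.ones(len(p))]@P(n).T; return q[:,:2]/q[:,2:]  # col,row
def tri(ps,pt):  # (row,col)
    X=cv2.triangulatePoints(P("side"),P("top"),np.array(ps[::-1],float).reshape(2,1),np.array(pt[::-1],float).reshape(2,1)); X=(X[:3]/X[3]).ravel()
    e=[np.hypot(*(proj(n,X)[0]-np.array(q[::-1]))) for n,q in(("side",ps),("top",pt))]
    return X,e
def onplane(n,rc,z):
    p=P(n); A=p[:,[0,1,3]].copy(); A[:,2]+=p[:,2]*z
    w=np.linalg.solve(A,[rc[1],rc[0],1]); return w[:2]/w[2]
def look(n,fn,box=None,scale=1):
    im=env.get_image(n)[:,:,::-1]
    if box: r0,r1,c0,c1=box; im=im[r0:r1,c0:c1]
    im=cv2.resize(np.ascontiguousarray(im),None,fx=scale,fy=scale,interpolation=cv2.INTER_CUBIC); cv2.imwrite("pics/"+fn,im)
E
python3 - <<'E'
from h import *
np.set_printoptions(precision=4,suppress=True)
print(env.observe()['position'],[proj(n,env.observe()['position']) for n in C])
for nm in "tall_plate_centre tall_plate_foot keeper_knob keeper_hinge stand_foot rack plate_a_centre plate_c_centre jar reagent dishes".split():
    r={}
    for n in C:
        d=env.tip_of(n,nm); r[n]=d
        print(nm,n,[(np.round(x['point'],1).tolist(),round(x['conf'],2)) for x in d[:4]])
    if r['side'] and r['top']: print('   ',tri(r['side'][0]['point'],r['top'][0]['point']))
look("side","s1.png",(135,250,230,350),6)
look("top","t1.png",(190,260,240,350),7)
look("side","s2.png",(235,335,330,440),6)
look("top","t2.png",(170,240,360,450),7)
print(env.observe()['time_s'])
E
```

```text
[0.1295 0.5343 0.2308] [array([[125.0774, 120.6651]]), array([[149.4499, 365.252 ]])]
tall_plate_centre side [([192.2, 305.0], 0.63)]
tall_plate_centre top [([220.9, 293.4], 0.62)]
    (array([0.4997, 0.184 , 0.0782]), [np.float64(1.9772768684902335), np.float64(1.8839605646478077)])
tall_plate_foot side [([140.0, 273.4], 0.73)]
tall_plate_foot top [([215.9, 298.9], 0.84)]
    (array([0.4608, 0.1657, 0.2595]), [np.float64(13.933308098803009), np.float64(13.562255453872284)])
keeper_knob side [([160.3, 290.0], 0.84)]
keeper_knob top [([232.3, 294.2], 0.56)]
    (array([0.4605, 0.1721, 0.1934]), [np.float64(2.0171422262760186), np.float64(1.9619756776671147)])
keeper_hinge side [([142.8, 271.7], 0.69)]
keeper_hinge top [([231.7, 260.8], 0.62)]
    (array([0.4558, 0.262 , 0.2028]), [np.float64(0.9802462536758747), np.float64(1.0100047911951042)])
stand_foot side [([292.1, 383.3], 0.7)]
stand_foot top [([209.7, 410.5], 0.86), ([160.1, 268.8], 0.24)]
    (array([ 0.5276, -0.1691,  0.0158]), [np.float64(0.23184810646853427), np.float64(0.1722752904083984)])
rack side [([216.8, 302.7], 0.91
[... 307 characters left out ...]
.0062]), [np.float64(0.23296050474725805), np.float64(0.24671031776254193)])
plate_c_centre side [([202.2, 300.8], 0.68)]
plate_c_centre top [([285.7, 447.8], 0.34)]
    (array([ 0.3303, -0.1923,  0.3375]), [np.float64(6.2611197742087565), np.float64(4.526831124661168)])
jar side []
jar top [([253.4, 362.0], 0.58)]
reagent side [([216.1, 227.2], 0.62)]
reagent top [([282.0, 265.9], 0.84)]
    (array([0.3117, 0.2787, 0.0049]), [np.float64(1.153496260997747), np.float64(1.0943405279427054)])
dishes side [([238.6, 396.7], 0.81)]
dishes top [([167.8, 357.3], 0.97), ([232.0, 259.3], 0.26)]
    (array([ 0.6684, -0.0119, -0.0061]), [np.float64(1.2136682274718726), np.float64(1.04259595786497)])
1.4
```

View pics/s1.png

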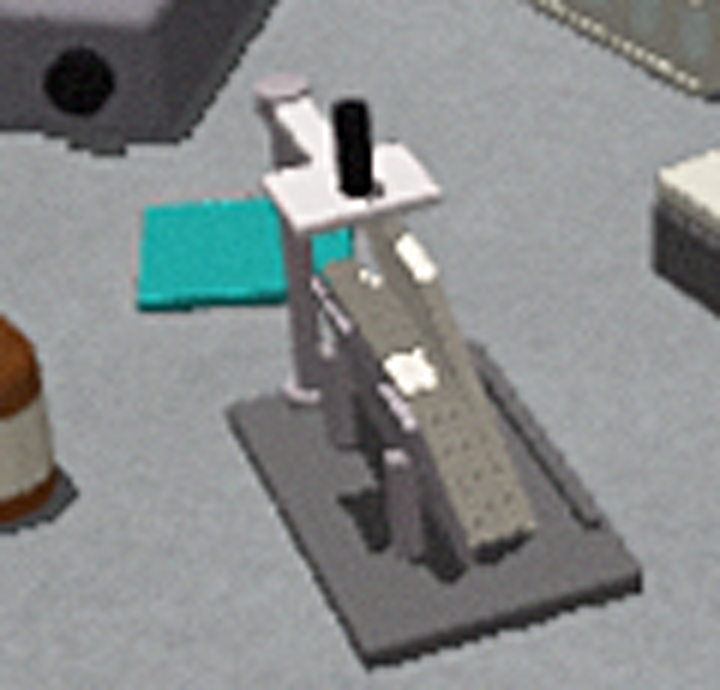

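View pics/t1.png

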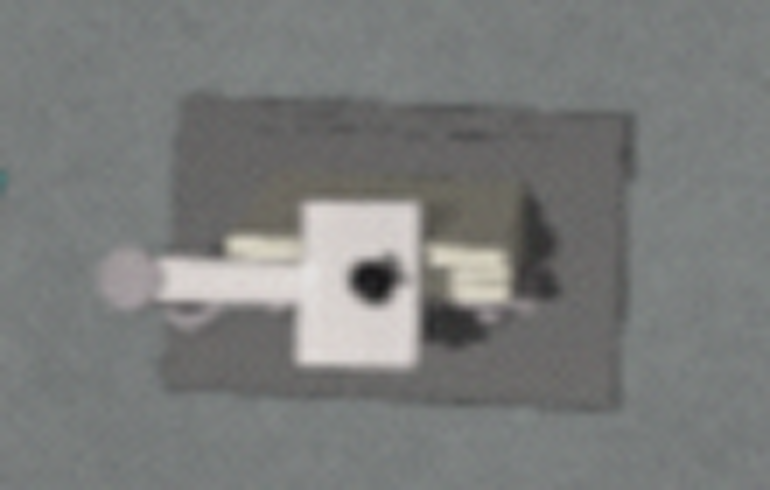

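View pics/s2.png

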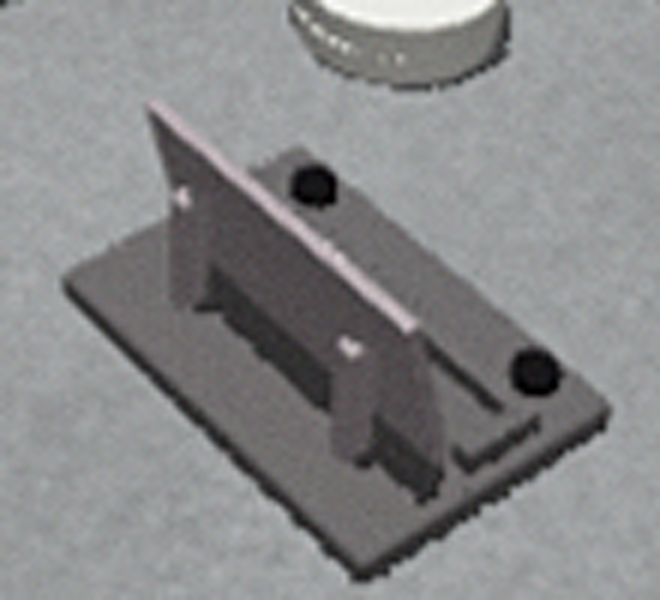

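View pics/t2.png

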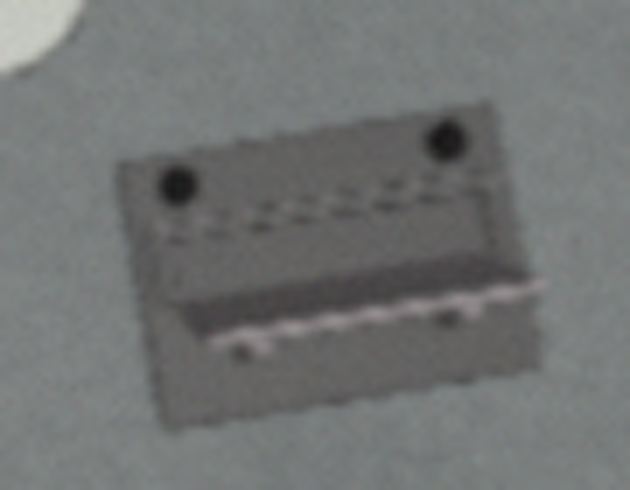

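```bash
python3 - <<'E'
from h import *
np.set_printoptions(precision=4,suppress=True)
def fit(pts,L,z):
    W=np.array([onplane('top',(r,c),z) for c,r in pts]); L=np.array(L)
    f=lambda p:(np.array([[np.cos(p[2]),-np.sin(p[2])],[np.sin(p[2]),np.cos(p[2])]])@L.T).T+p[:2]-W
    s=least_squares(lambda p:f(p).ravel(),[*W.mean(0),0]); print(s.x, np.round(s.fun.reshape(-1,2)*1e3,1)); return s.x
# rack: TL=(+x,+y)
o=np.array([240,190])
R=fit(np.array([[185,95],[633,115],[620,408],[163,388]])/7+o,[[.065,.1],[.065,-.1],[-.065,-.1],[-.065,.1]],.012)
o=np.array([360,170])
S=fit(np.array([[118,160],[493,103],[542,370],[165,432]])/7+o,[[.06,.085],[.06,-.085],[-.06,-.085],[-.06,.085]],.012)
c,s=np.cos(R[2]),np.sin(R[2]); Rm=np.array([[c,-s],[s,c]])
h=R[:2]+Rm@[-.03,.088]; print('hinge',h,proj('top',[*h,.176]),proj('side',[*h,.176]))
for t in (0,.1,.2,.3):
    k=h+Rm@(.095*np.array([np.sin(t),-np.cos(t)])); print(t,k,proj('top',[*k,.216]),proj('side',[*k,.196]))
k=onplane('top',(190+278/7,240+372/7),.216); print('knob top seen',k, 'side knob mid',135+150/6,230+353/6)
d=np.linalg.inv(Rm)@(k-h); print(np.arctan2(d[0],-d[1]),np.hypot(*d))
E
```

```text
[ 0.4842  0.1804 -0.064 ] [[ 0.6  1. ]
 [ 0.4 -0.4]
 [-0.8 -0.1]
 [-0.2 -0.4]]
[ 0.5332 -0.1592  0.1381] [[-0.9  1. ]
 [ 0.2 -0.9]
 [-0.  -1.4]
 [ 0.8  1.3]]
hinge [0.4599 0.2701] [[259.1212 231.6501]] [[273.9533 150.0646]]
0 [0.4538 0.1753] [[292.8733 232.5977]] [[284.8968 159.6658]]
0.1 [0.4633 0.1752] [[292.8957 228.9489]] [[288.4716 158.749 ]]
0.2 [0.4727 0.176 ] [[292.5551 225.327 ]] [[291.8613 157.6756]]
0.3 [0.4821 0.1778] [[291.856  221.7681]] [[295.0282 156.4599]]
knob top seen [0.4613 0.1746] side knob mid 160.0 288.8333333333333
0.07879719196833035 0.09557804144315575
```

```bash
cat >> h.py <<'E'
def rel(p,yaw=None):
    s=env.observe(); T=s['tool_rot']; d=T.T@(np.array(p)-s['position'])*1e3
    y=np.arctan2(T[1,1],T[0,1]); return np.round(d,1), None if yaw is None else round((y-yaw+np.pi)%(2*np.pi)-np.pi,3), round(y,3)
E
python3 - <<'E'
from h import *
print(rel([.461,.1745,.245],0.016))
E
```

```text
(array([-406.9, -271.8,  -13.7]), np.float64(1.317), np.float64(1.333))
```

Call:
move_arm(moves=[[-20,-13,-5,0.07],[-60,-40,-14,0.2],[-100,-67,-14,0.33],[-140,-94,-14,0.46],[-180,-121,-14,0.59],[-220,-148,-14,0.72],[-260,-174,-14,0.85],[-300,-200,-14,0.98],[-340,-227,-14,1.11],[-375,-250,-14,1.22],[-395,-264,-14,1.29],[-407,-272,-14,1.317],[-407,-272,-14,1.317]])

```text
time_s: 2.7
position: [0.4617, 0.1735, 0.2451]
tool_rot: [[-0.015, 1.0, -0.0], [1.0, 0.015, -0.0], [-0.0, -0.0, -1.0]]
ft_force: [0.1, 0.4, -0.3]
grip_width: 0.0852
```

```bash
python3 - <<'E'
from h import *
print(rel([.461,.1745,.184],0.016)); print(env.observe()['position'],env.observe()['q'],env.observe()['time_s'])
look("side","s3.png",(80,250,200,400),4)
look("top","t3.png",(130,300,200,400),4)
E
```

```text
(array([ 1. , -0.7, 61.1]), np.float64(-0.001), np.float64(0.015))
[0.46168824 0.1735475  0.24510696] [ 6.82080536e+00  1.54965502e+01  8.15177194e+01 -2.90976874e-03
  8.30006810e+01  5.96703610e+00] 2.7
```

View pics/s3.png

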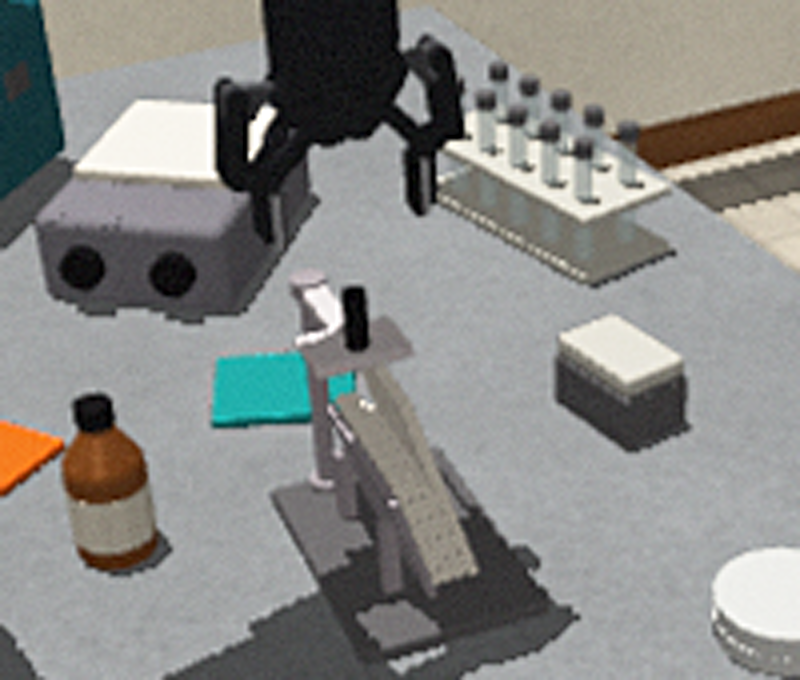

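View pics/t3.png

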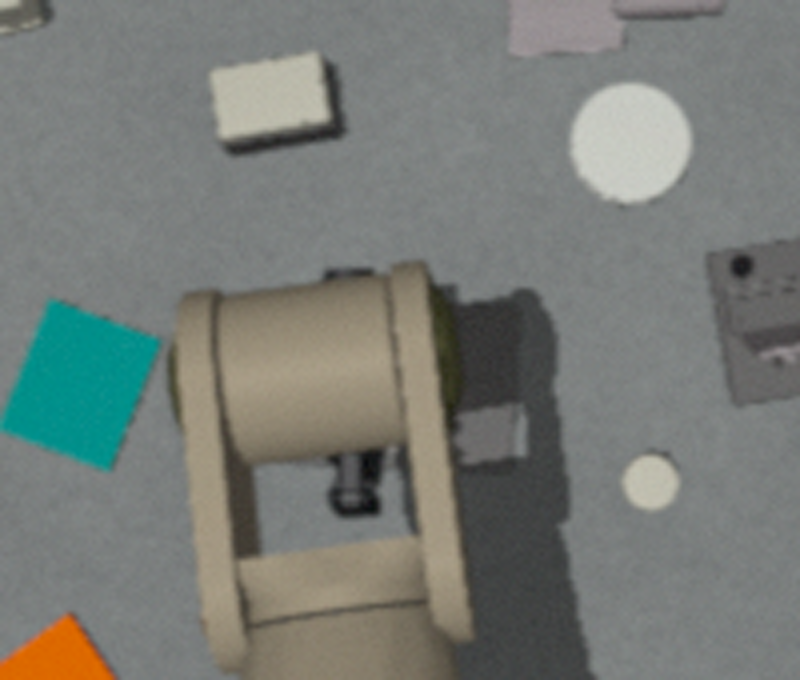

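Call:
move_arm(moves=[[1,-1,20,0],[1,-1,45,0],[1,-1,60,0],[1,-1,60,0]])

```text
time_s: 3.2
position: [0.4582, 0.1763, 0.1839]
tool_rot: [[-0.019, 1.0, -0.004], [1.0, 0.019, -0.0], [-0.0, -0.004, -1.0]]
ft_force: [-0.9, 0.2, 0.6]
grip_width: 0.0855
```

Call:
move_arm(moves=[[0,0,0,0],[0,0,0,0],[0,0,0,0],[0,0,0,0],[0,0,0,0],[0,0,0,0]], grip=1, grip_force=20)

```text
time_s: 3.8
position: [0.4601, 0.1753, 0.1857]
tool_rot: [[-0.016, 1.0, 0.001], [1.0, 0.016, 0.0], [0.0, 0.001, -1.0]]
ft_force: [0.0, 0.2, 3.5]
grip_width: 0.0158
```

```bash
python3 - <<'E'
from h import *
s=env.observe();print(s['position'],s['ft_force'],s['wrist_torque'],s['grip_width'],s['time_s'])
look("side","s4.png",(80,250,200,400),4)
# arc rows
h=np.array([.4599,.2701]);T=s['tool_rot'];r0=s['position'][:2]-h
print('r',np.hypot(*r0), 'ang',np.arctan2(r0[0],-r0[1])+.064)
for a in np.arange(.1,2.01,.1):
    c,S=np.cos(a),np.sin(a); p=h+np.array([[c,-S],[S,c]])@r0
    d=T.T@np.array([*(p-s['position'][:2]),0])*1e3; print(round(a,2),np.round(d,1),p)
E
```

```text
[0.46014775 0.17527926 0.1857196 ] [0.04876423 0.19337543 3.48913283] [0.08431082 0.14016206 0.06041489] 0.015798459579625796 3.8
r 0.09482106627779596 ang 0.06661282993372143
0.1 [0.3 9.5 0. ] [0.46961279 0.1757777 ]
0.2 [ 1.6 18.9  0. ] [0.47898079 0.17721858]
0.3 [ 3.9 28.1  0. ] [0.48815813 0.1795875 ]
0.4 [ 7. 37.  0.] [0.49705313 0.18286079]
0.5 [11.  45.6  0. ] [0.50557691 0.18700575]
0.6 [15.8 53.8  0. ] [0.5136443  0.19198095]
0.7 [21.5 61.4  0. ] [0.52117469 0.1977367 ]
0.8 [27.8 68.4  0.1] [0.52809285 0.20421548]
0.9 [34.9 74.7  0.1] [0.53432964 0.21135255]
1.0 [42.5 80.4  0.1] [0.53982276 0.21907661]
1.1 [50.7 85.2  0.1] [0.54451732 0.22731048]
1.2 [59.3 89.2  0.1] [0.54836641 0.23597188]
1.3 [68.2 92.3  0.1] [0.55133158 0.24497428]
1.4 [77.4 94.5  0.1] [0.55338318 0.25422774]
1.5 [86.8 95.8  0.1] [0.55450074 0.26363978]
1.6 [96.3 96.1  0.1] [0.55467308 0.27311637]
1.7 [1.058e+02 9.550e+01 1.000e-01] [0.55389847 0.28256282]
1.8 [1.151e+02 9.390e+01 1.000e-01] [0.55218467 0.29188474]
1.9 [1.243e+02 9.140e+01 1.000e-01] [0.54954878 0.300989  ]
2.0 [1.331e+02 8.800e+01 1.000e-01] [0.54601716 0.30978463]
```

View pics/s4.png

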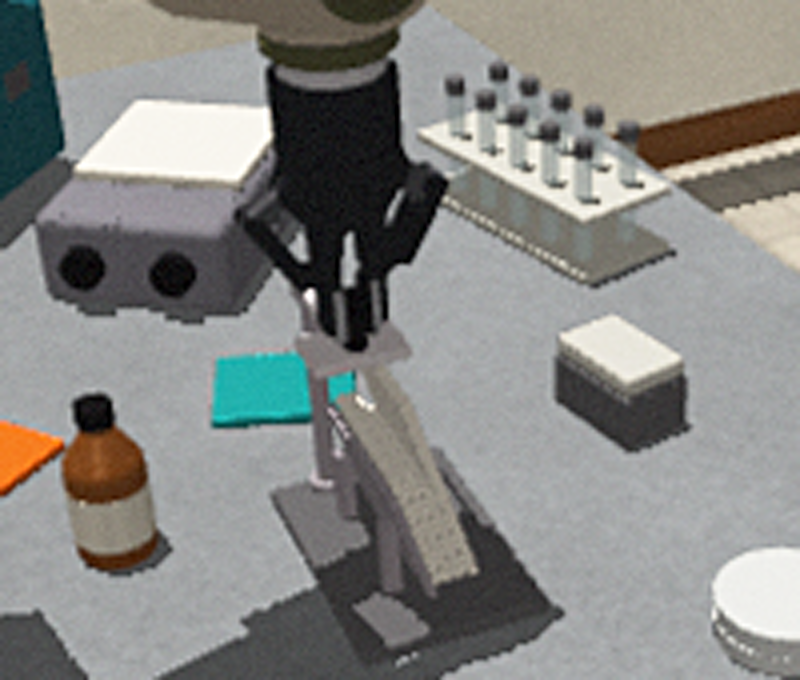

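Call:
move_arm(moves=[[0.3,9.5,0,-0.1],[1.6,19,0,-0.2],[3.9,28,0,-0.3],[7,37,0,-0.4],[11,45.6,0,-0.5],[15.8,53.8,0,-0.6],[21.5,61.4,0,-0.7],[27.8,68.4,0,-0.8],[34.9,74.7,0,-0.9],[42.5,80.4,0,-1.0],[50.7,85.2,0,-1.1],[59.3,89.2,0,-1.2],[68.2,92.3,0,-1.3],[77.4,94.5,0,-1.4],[86.8,95.8,0,-1.5],[96.3,96.1,0,-1.6],[105.8,95.5,0,-1.7],[115,94,0,-1.8],[120,92.7,0,-1.85],[120,92.7,0,-1.85]])

```text
time_s: 5.85
position: [0.5551, 0.298, 0.186]
tool_rot: [[-0.956, -0.292, 0.011], [-0.292, 0.956, 0.003], [-0.012, -0.0, -1.0]]
ft_force: [20.7, 6.9, -3.7]
grip_width: 0.0152
```

Call:
move_arm(moves=[[0,0,0,0],[0,0,0,0],[0,0,0,0],[0,0,0,0]], grip=0)

```text
time_s: 6.25
position: [0.5505, 0.2966, 0.1852]
tool_rot: [[-0.957, -0.291, -0.001], [-0.291, 0.957, -0.0], [0.001, -0.0, -1.0]]
ft_force: [-0.6, 0.1, -0.3]
grip_width: 0.0724
```

Call:
move_arm(moves=[[0,0,-25,0],[0,0,-60,0],[0,0,-80,0]])

```text
time_s: 6.55
position: [0.551, 0.2968, 0.268]
tool_rot: [[-0.957, -0.291, 0.003], [-0.291, 0.957, 0.001], [-0.003, 0.0, -1.0]]
ft_force: [-0.4, 1.2, 0.0]
grip_width: 0.0855
```

```bash
python3 - <<'E'
from h import *
s=env.observe();print(s['position'],s['ft_force'],s['q'],s['grip_width'],s['time_s'])
look("side","s5.png",(80,250,200,400),4)
look("top","t5.png",(130,300,200,400),4)
E
```

```text
[0.55097972 0.29682603 0.26803744] [-0.35433443  1.22748355  0.0429074 ] [ 1.74908997e+01  2.85202775e+01  5.71922320e+01  6.38080087e-04
  9.41206797e+01 -8.94229211e+01] 0.08547639891811402 6.55
```

View pics/s5.png

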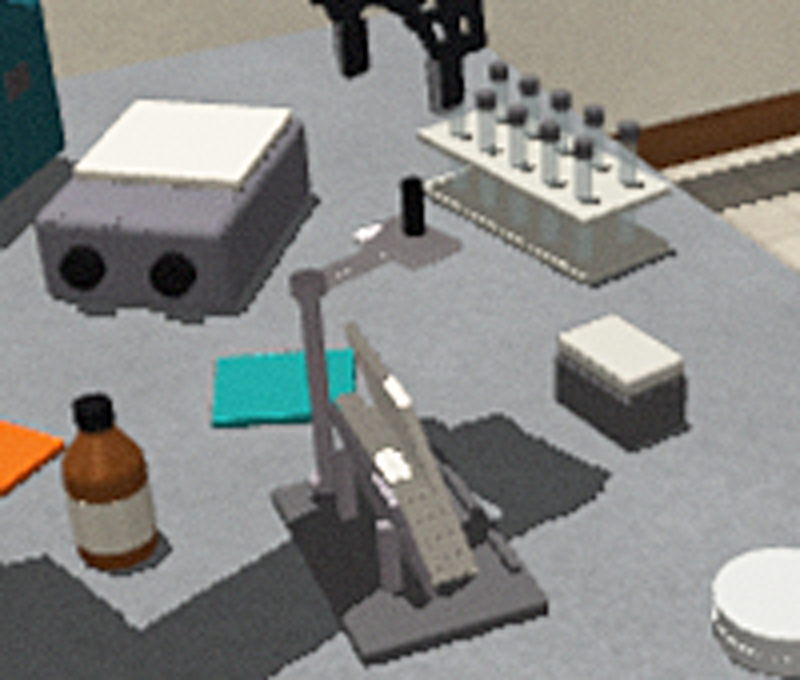

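View pics/t5.png

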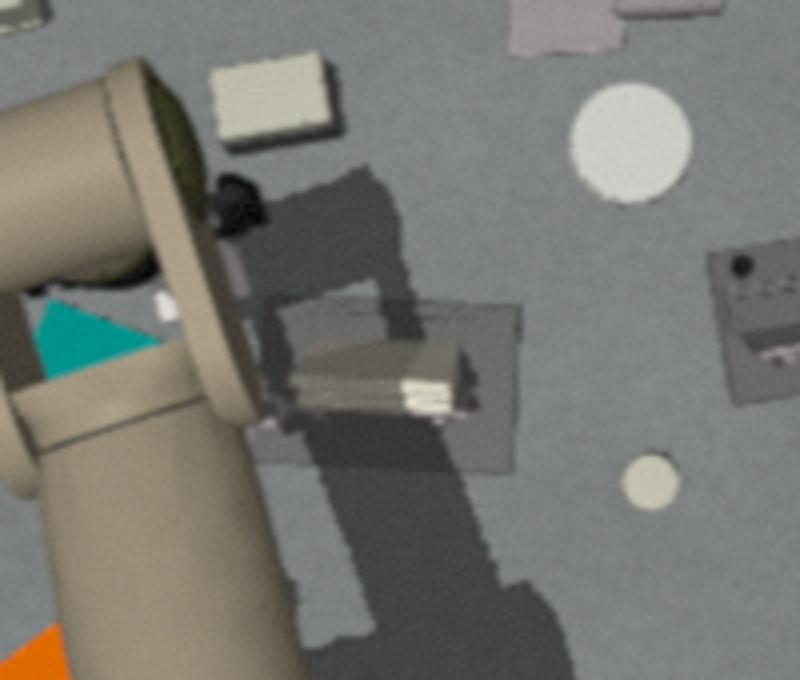

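```bash
python3 - <<'E'
from h import *
print(rel([.42,-.0,.29],-.064))
E
```

```text
(array([ 212. , -245.9,  -22.7]), np.float64(1.93), np.float64(1.866))
```

Call:
move_arm(moves=[[7,-8,-10,0.07],[22,-25,-22,0.21],[37,-43,-22,0.35],[54,-63,-22,0.49],[71,-82,-22,0.63],[88,-102,-22,0.77],[105,-122,-22,0.91],[122,-142,-22,1.05],[139,-161,-22,1.19],[156,-181,-22,1.33],[172,-200,-22,1.47],[187,-217,-22,1.61],[200,-232,-22,1.75],[208,-242,-22,1.86],[212,-246,-22,1.93],[212,-246,-22,1.93]])

```text
time_s: 8.25
position: [0.4189, -0.0007, 0.2865]
tool_rot: [[0.066, 0.998, -0.002], [0.998, -0.066, 0.0], [0.0, -0.002, -1.0]]
ft_force: [-0.1, -0.6, 0.5]
grip_width: 0.0849
```

```bash
python3 - <<'E'
from h import *
np.set_printoptions(precision=4,suppress=True)
s=env.observe();print(s['position'],s['q'],s['time_s'])
look("side","s6.png",(140,250,230,350),6)
look("top","t6.png",(185,265,240,340),7)
for nm in "tall_plate_centre plate_a_centre plate_b_centre plate_c_centre keeper_knob".split():
    r={}
    for n in C:
        d=env.tip_of(n,nm); r[n]=d
        print(nm,n,[(np.round(x['point'],1).tolist(),round(x['conf'],2)) for x in d[:4]])
    if r['side'] and r['top']: print('   ',tri(r['side'][0]['point'],r['top'][0]['point']))
E
```

```text
[ 0.4189 -0.0007  0.2865] [-16.381    6.114   86.7095  -0.004   87.2696 -12.6132] 8.25
tall_plate_centre side [([193.3, 303.7], 0.85), ([383.7, 315.5], 0.67)]
tall_plate_centre top [([222.7, 294.9], 0.55)]
    (array([0.4942, 0.1796, 0.0791]), [np.float64(1.9295467836620739), np.float64(1.831629893919209)])
plate_a_centre side [([194.1, 191.7], 0.95), ([176.5, 268.8], 0.88), ([200.8, 299.7], 0.6)]
plate_a_centre top [([223.1, 221.1], 0.79), ([301.9, 213.3], 0.71)]
    (array([0.3689, 0.4365, 0.0052]), [np.float64(41.38460859902143), np.float64(42.43909425165221)])
plate_b_centre side [([199.8, 299.8], 0.59)]
plate_b_centre top [([194.0, 248.0], 0.28)]
    (array([ 0.5785,  0.3559, -0.0749]), [np.float64(6.176937982852266), np.float64(6.203630208692611)])
plate_c_centre side [([199.9, 299.3], 0.58)]
plate_c_centre top []
keeper_knob side [([132.7, 301.4], 0.58)]
keeper_knob top []
```

View pics/s6.png

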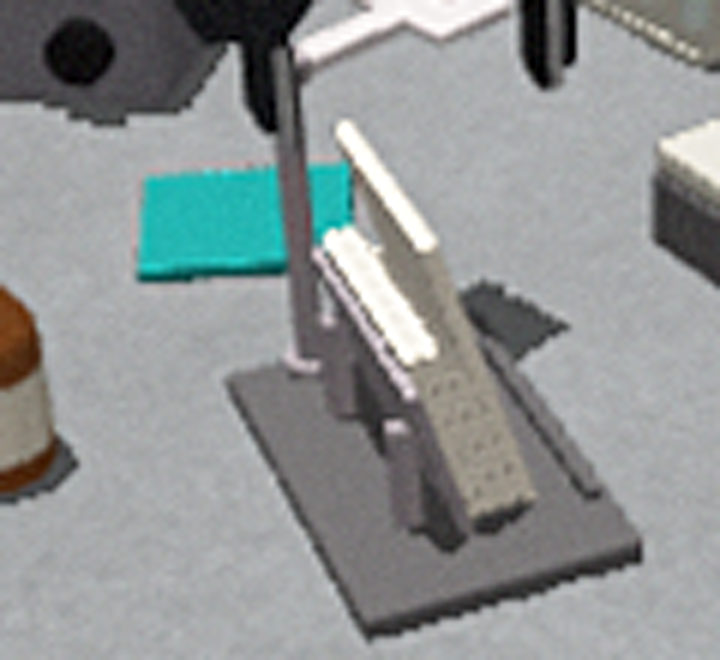

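View pics/t6.png

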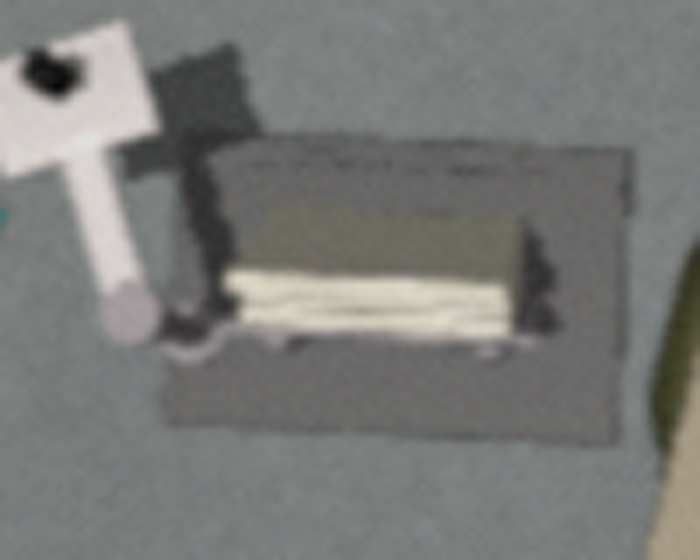

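```bash
cat >> h.py <<'E'
RK=(np.array([.4842,.1804,0]),-.064)
def rackT(p):
    o,y=RK; p=np.atleast_2d(p); c,s=np.cos(y),np.sin(y); return p@np.array([[c,-s,0],[s,c,0],[0,0,1]]).T+o
def plate(xf,yf,H,lean=.26):  # rack frame corners; xf = foot centre x
    n=np.array([np.cos(lean),0,np.sin(lean)]);u=np.array([-np.sin(lean),0,np.cos(lean)]);f=np.array([xf,yf,.012+.004*np.sin(lean)])
    return np.array([f+i*.004*n+j*np.array([0,.055,0])+k*H*u for k in(0,1) for j in(1,-1) for i in(1,-1)])
def overlay(n,polys,fn,box,scale,img=None):
    im=(env.get_image(n) if img is None else img)[:,:,::-1]; r0,r1,c0,c1=box
    im=cv2.resize(np.ascontiguousarray(im[r0:r1,c0:c1]),None,fx=scale,fy=scale,interpolation=cv2.INTER_CUBIC)
    for P3,col in polys:
        q=((proj(n,P3)-[c0,r0]+.5)*scale).astype(int)
        cv2.polylines(im,[q.reshape(-1,1,2)],False,col,1)
    cv2.imwrite("pics/"+fn,im)
def boxedges(v): return v[[0,1,3,2,0,4,5,7,6,4,5,1,3,7,6,2]]
E
python3 - <<'E'
from h import *
print(env.silhouettes('side','tall_plate_centre')[0]['conf'])
v=rackT(plate(.0237,0,.15))
base=rackT([[.065,.1,.012],[.065,-.1,.012],[-.065,-.1,.012],[-.065,.1,.012],[.065,.1,.012]])
for n,b,f in(("side",(140,250,230,350),"s7.png"),("top",(185,265,240,340),"t7.png")):
    overlay(n,[(boxedges(v),(0,0,255)),(base,(0,255,0))],f,b,6)
E
```

```text
0.92
```

View pics/s7.png

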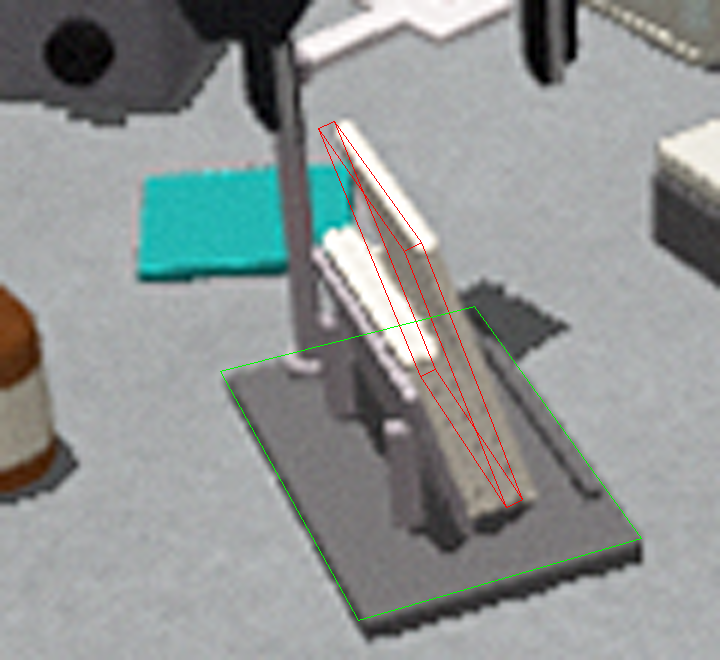

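View pics/t7.png

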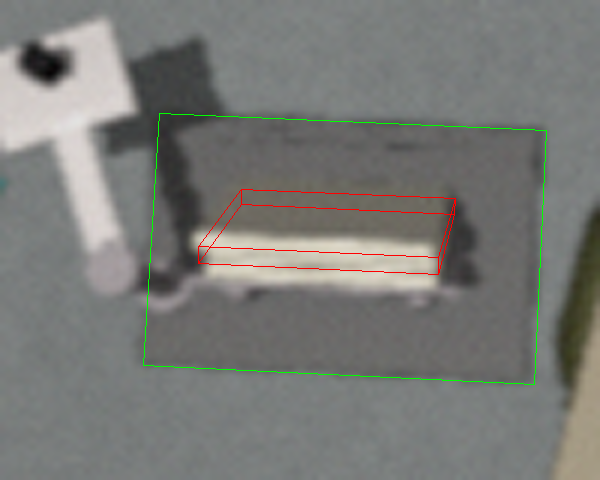

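```bash
python3 - <<'E'
from h import *
np.set_printoptions(precision=4,suppress=True)
c=lambda x,y,o:(y/6+o[0]-.5,x/6+o[1]-.5)
for nm,t,s in(("near",(440,243),(437,243)),("far",(192,232),(347,121))):
    X,e=tri(c(*s,(140,230)),c(*t,(185,240))); Rm=rackT(np.eye(3))-RK[0]; print(nm,X,e,'rack',(Rm@(X-RK[0])))
for xf in(.027,.029,.031):
    v=plate(xf,0.001,.15); print(xf,'front top corners',v[[4,6]])
    overlay("side",[(boxedges(rackT(v)),(0,0,255))],f"s8_{int(xf*1e3)}.png",(140,250,230,350),6) if xf==.029 else 0
print(rackT([-.004,.001,.128]),rel(rackT([-.004,.001,.22])[0],-.064))
overlay("top",[(boxedges(rackT(plate(.029,.001,.15))),(0,0,255))],"t8.png",(185,265,240,340),6)
E
```

```text
near [0.4763 0.1257 0.1572] [np.float64(0.046283914452810694), np.float64(0.043182110431815884)] rack [-0.0044 -0.0551  0.1572]
far [0.4837 0.2394 0.1553] [np.float64(0.0313035411807642), np.float64(0.0314630483559564)] rack [-0.0043  0.0589  0.1553]
0.027 front top corners [[-0.0077  0.056   0.159 ]
 [-0.0077 -0.054   0.159 ]]
0.029 front top corners [[-0.0057  0.056   0.159 ]
 [-0.0057 -0.054   0.159 ]]
0.031 front top corners [[-0.0037  0.056   0.159 ]
 [-0.0037 -0.054   0.159 ]]
[[0.4803 0.1817 0.128 ]] (array([185.5,  49. ,  67.4]), np.float64(0.0), np.float64(-0.064))
```

View pics/s8_29.png

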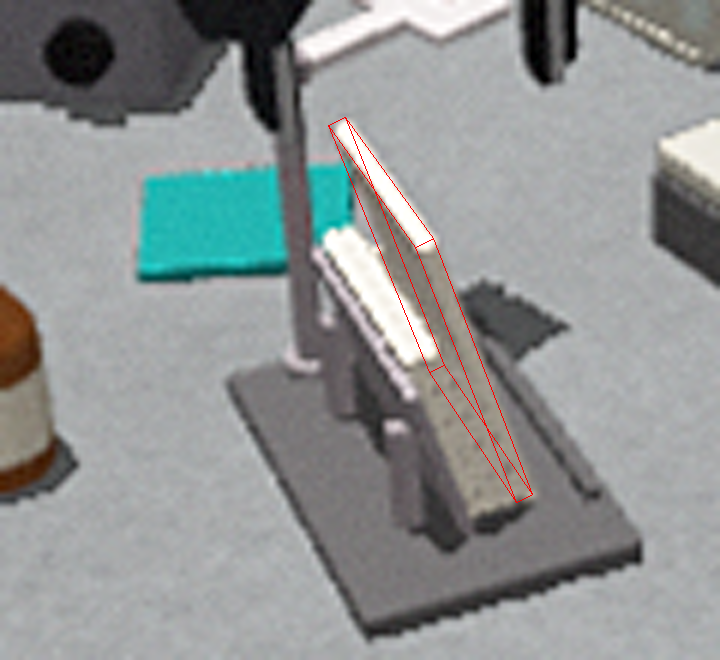

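View pics/t8.png

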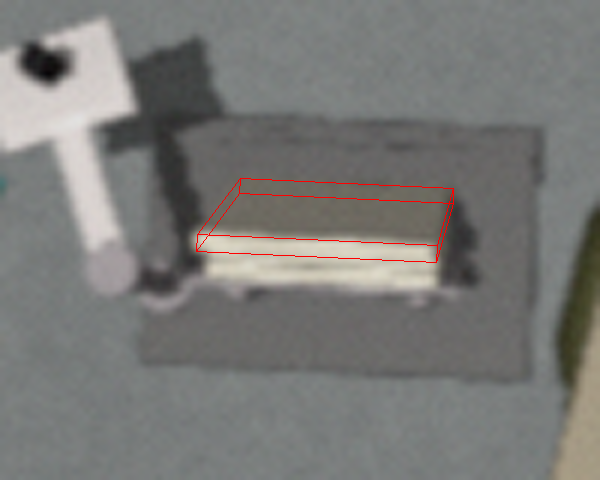

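Call:
move_arm(moves=[[15,4,5,0],[45,12,15,0],[85,23,30,0],[125,33,45,0],[160,43,58,0],[180,48,65,0],[186.5,50,67,0],[186.5,50,67,0],[186.5,50,67,0]])

```text
time_s: 10.0
position: [0.4814, 0.1819, 0.2208]
tool_rot: [[0.064, 0.998, 0.001], [0.998, -0.064, -0.0], [-0.0, 0.001, -1.0]]
ft_force: [-0.1, -0.5, -0.2]
grip_width: 0.0855
```

```bash
python3 - <<'E'
from h import *
print(rel([.4813,.1826,.128],-.064),env.observe()['time_s'])
E
```

```text
(array([ 0.7, -0.2, 92.8]), np.float64(-0.001), np.float64(-0.065)) 10.0
```

Call:
move_arm(moves=[[0.5,0,15,0],[0.5,0,45,0],[0.5,0,70,0],[0.5,0,85,0],[0.5,0,92,0],[0.5,0,93,0],[0.5,0,93,0],[0.5,0,93,0]])

```text
time_s: 10.8
position: [0.4818, 0.183, 0.1283]
tool_rot: [[0.064, 0.998, 0.002], [0.998, -0.064, 0.0], [0.0, 0.002, -1.0]]
ft_force: [-1.0, 0.2, -0.3]
grip_width: 0.0852
```

```bash
python3 - <<'E'
from h import *
s=env.observe();print(s['position'],s['ft_force'],s['time_s'])
look("side","s9.png",(120,250,230,380),5)
E
```

```text
[0.48182471 0.18300602 0.12829093] [-1.04066067  0.21547621 -0.30329431] 10.8
```

View pics/s9.png

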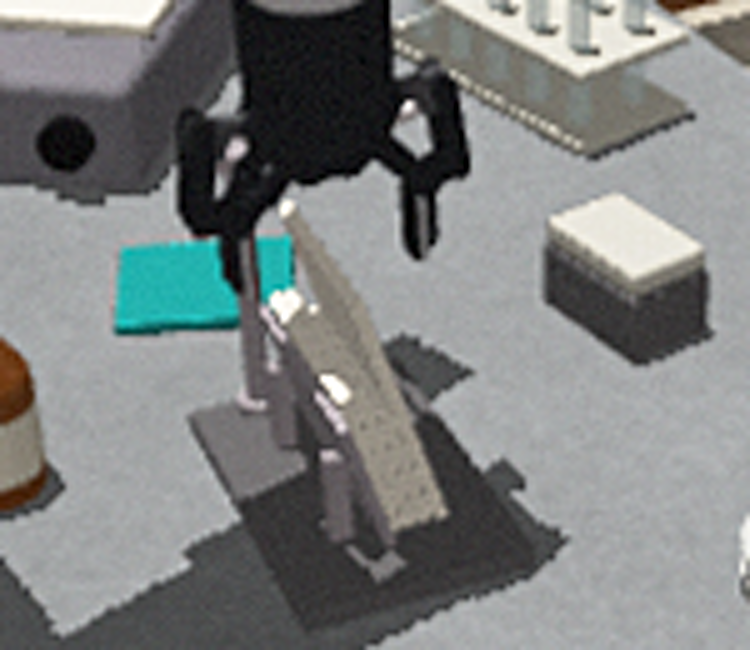

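Call:
move_arm(moves=[[0,0,0,0],[0,0,0,0],[0,0,0,0],[0,0,0,0]], grip=0.72, grip_force=20)

```text
time_s: 11.25
position: [0.4814, 0.1832, 0.1274]
tool_rot: [[0.064, 0.998, 0.0], [0.998, -0.064, 0.0], [0.0, 0.0, -1.0]]
ft_force: [-0.4, -0.2, 0.1]
grip_width: 0.0282
```

```bash
python3 - <<'E'
from h import *
s=env.observe();print(s['position'],s['ft_force'],s['wrist_torque'],s['grip_width'],s['time_s'])
look("side","s10.png",(120,250,230,380),5)
E
```

```text
[0.48136102 0.18316931 0.12736058] [-0.37237271 -0.17027802  0.1087614 ] [ 0.01788348 -0.00227124 -0.01241438] 0.028247555553192794 11.25
```

View pics/s10.png

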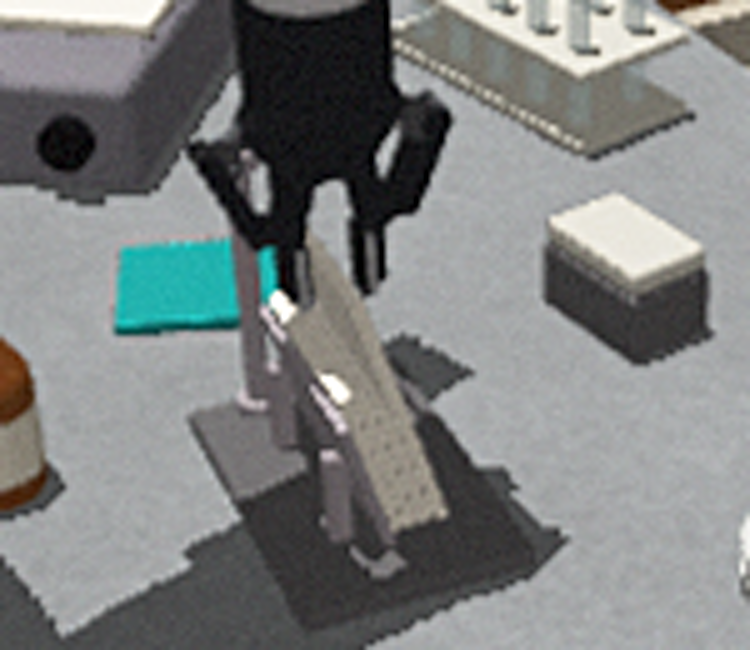

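Call:
move_arm(moves=[[0,0,0,0],[0,0,0,0],[0,0,0,0]], grip=0.84)

```text
time_s: 11.6
position: [0.4822, 0.1831, 0.1277]
tool_rot: [[0.064, 0.998, 0.002], [0.998, -0.064, 0.0], [0.0, 0.002, -1.0]]
ft_force: [3.3, -0.0, 0.4]
grip_width: 0.0139
```

```bash
python3 - <<'E'
from h import *
s=env.observe();print(s['position'],s['ft_force'],s['wrist_torque'],s['grip_width'],s['time_s'])
E
```

```text
[0.48224932 0.18310698 0.12770973] [ 3.33983442 -0.02721624  0.43325359] [-0.04475603 -0.99024044  0.01073736] 0.013900925357074798 11.6
```

Call:
move_arm(moves=[[0,3,-0.5,0],[0,6,-1,0],[0,9,-1.5,0],[0,12,-2,0],[0,15,-2.5,0],[0,18,-3,0],[0,21,-3.3,0],[0,24,-3.6,0],[0,27,-3.8,0],[0,30,-4,0],[0,32,-4,0],[0,33,-4,0],[0,33,-4,0]], grip=1, grip_force=20)

```text
time_s: 12.9
position: [0.5135, 0.1811, 0.131]
tool_rot: [[0.064, 0.998, -0.002], [0.998, -0.064, -0.0], [-0.0, -0.002, -1.0]]
ft_force: [-1.5, 0.0, -1.0]
grip_width: 0.0073
```

```bash
python3 - <<'E'
from h import *
s=env.observe();print(s['position'],s['ft_force'],s['wrist_torque'],s['grip_width'],s['time_s'])
look("side","s11.png",(120,250,230,380),5)
look("top","t11.png",(170,270,230,350),6)
E
```

```text
[0.51350507 0.18105196 0.1309828 ] [-1.51138174  0.0129928  -1.0200192 ] [ 0.07701257  0.23872506 -0.03581041] 0.00732426483188305 12.9
```

View pics/s11.png

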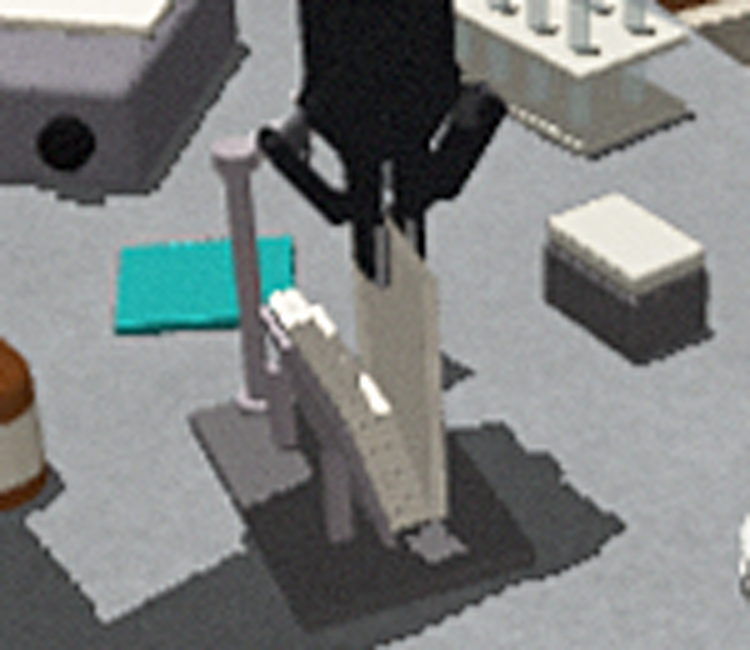

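Call:
move_arm(moves=[[0,2,-3,0],[0,3,-10,0],[0,3,-20,0],[0,3,-35,0],[0,3,-55,0],[0,3,-80,0],[0,3,-105,0],[0,3,-120,0],[0,3,-125,0],[0,3,-125,0]])

```text
time_s: 14.0
position: [0.5173, 0.1808, 0.257]
tool_rot: [[0.064, 0.998, 0.001], [0.998, -0.064, 0.0], [0.0, 0.001, -1.0]]
ft_force: [0.4, 0.1, -4.1]
grip_width: 0.0075
```

```bash
python3 - <<'E'
from h import *
s=env.observe();print(s['position'],s['ft_force'],s['wrist_torque'],s['grip_width'],s['time_s'])
look("side","s12.png",(70,250,200,380),4)
look("top","t12.png",(150,270,220,460),3)
print(env.silhouettes('top','stand_foot')[:1] and env.silhouettes('top','stand_foot')[0]['conf'])
E
```

```text
[0.51732649 0.180802   0.25696112] [ 0.42462517  0.09869278 -4.13321062] [-0.01611249 -0.08329475 -0.04001004] 0.007512081391074624 14.0
0.57
```

View pics/s12.png

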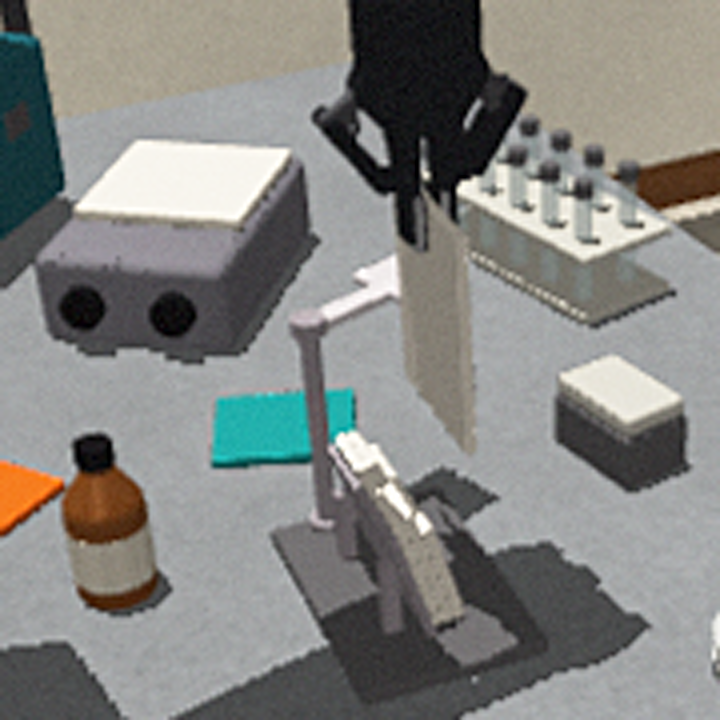

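View pics/t12.png

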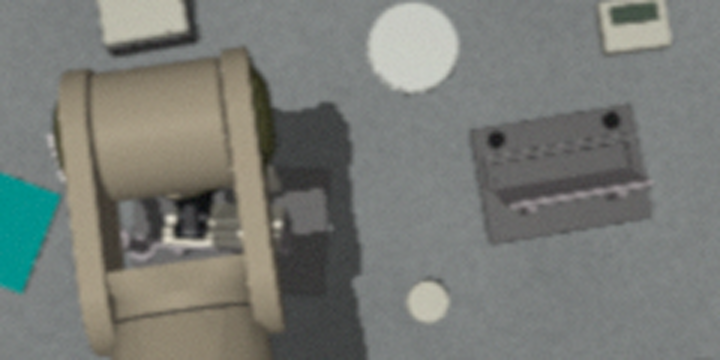

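```bash
python3 - <<'E'
from h import *
np.set_printoptions(precision=4,suppress=True)
yaw=.138; c,s=np.cos(yaw),np.sin(yaw); R=np.array([[c,-s],[s,c]]); B=np.array([.5332,-.1592])
g=lambda x,y,z:R.T@(onplane('top',(y/7+170-.5,x/7+360-.5),z)-B)
for nm,x,y,z in(("resttop L",205,342,.094),("resttop R",545,285,.094),("restbot L",180,305,.012),("restbot R",485,253,.012),("lip L",165,238,.022),("lip R",495,185,.022)): print(nm,g(x,y,z))
im=env.get_image("side")
def boxl(F,xs,ys,zs): # stand-frame poly
    pass
F=B+R@np.array([-.012,0])
def ST(p,F): p=np.atleast_2d(np.array(p,float)); return np.c_[p[:,:2]@R.T+F,p[:,2]+.012]
t=.26
for xo,tag in((-.016,'a'),(-.010,'b')):
    F=B+R@np.array([xo,0]); print(tag,F)
    rest=ST([[0,.07,0],[0,-.07,0],[-.085*np.sin(t),-.07,.085*np.cos(t)],[-.085*np.sin(t),.07,.085*np.cos(t)],[0,.07,0]],F)
    lip=ST([[.026,.07,0],[.026,-.07,0],[.026,-.07,.01],[.026,.07,.01]],F)
    overlay("top",[(rest,(0,0,255)),(lip,(0,255,0))],f"t13{tag}.png",(165,245,360,450),7)
    overlay("side",[(rest,(0,0,255)),(lip,(0,255,0))],f"s13{tag}.png",(235,335,330,440),6)
E
```

```text
resttop L [-0.0277  0.0725]
resttop R [-0.0263 -0.0698]
restbot L [-0.0052  0.0691]
restbot R [-0.0034 -0.0672]
lip L [0.0241 0.0719]
lip R [ 0.0246 -0.0746]
a [ 0.5174 -0.1614]
b [ 0.5233 -0.1606]
```

View pics/t13a.png

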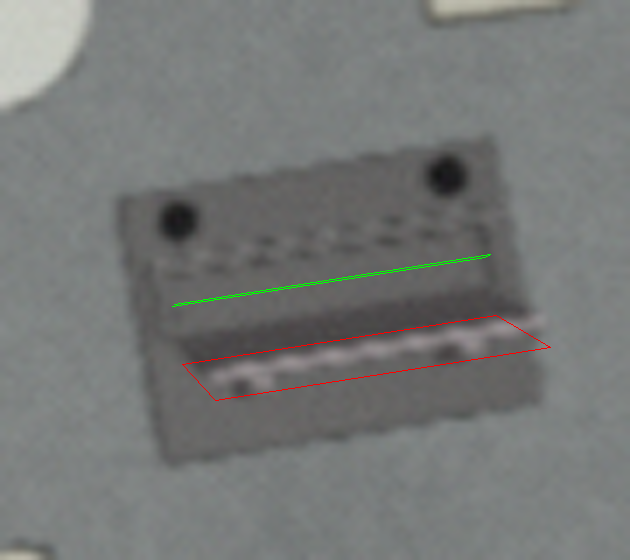

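View pics/s13a.png

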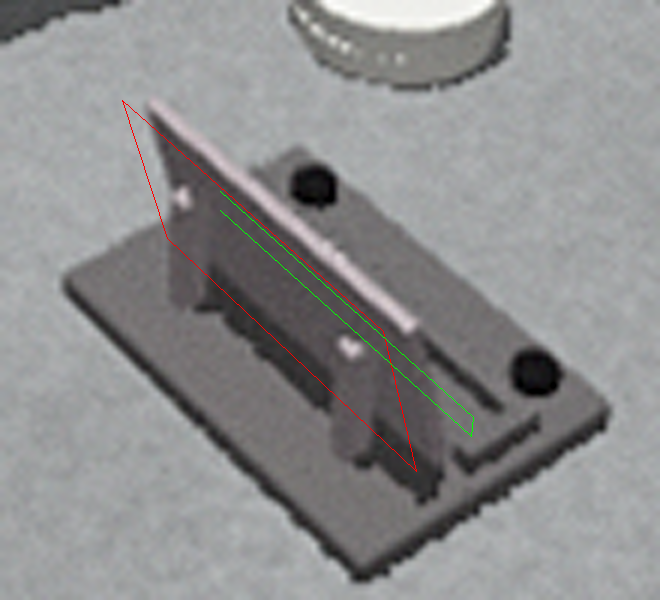

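```bash
cat >> h.py <<'E'
SY=.145; SR=np.array([[np.cos(SY),-np.sin(SY)],[np.sin(SY),np.cos(SY)]]); SF=np.array([.5332,-.1592])+SR@np.array([-.0045,0])
def ST(p): p=np.atleast_2d(np.array(p,float)); return np.c_[p[:,:2]@SR.T+SF,p[:,2]+.012]
E
python3 - <<'E'
from h import *
t=.26; print(SF)
rest=ST([[0,.07,0],[0,-.07,0],[-.085*np.sin(t),-.07,.085*np.cos(t)],[-.085*np.sin(t),.07,.085*np.cos(t)],[0,.07,0]])
lip=ST([[.026,.07,0],[.026,-.07,0],[.026,-.07,.01],[.026,.07,.01]])
overlay("top",[(rest,(0,0,255)),(lip,(0,255,0))],f"t14.png",(165,245,360,450),7)
overlay("side",[(rest,(0,0,255)),(lip,(0,255,0))],f"s14.png",(235,335,330,440),6)
p=ST([.007,0,0])[0]; print('target',p, rel([p[0],p[1],.257],SY),env.observe()['time_s'])
E
```

```text
[ 0.52874722 -0.15985022]
target [ 0.53567376 -0.15883877  0.012     ] (array([-337.8,   40.1,   -0.8]), np.float64(-0.209), np.float64(-0.064)) 14.55
```

View pics/t14.png

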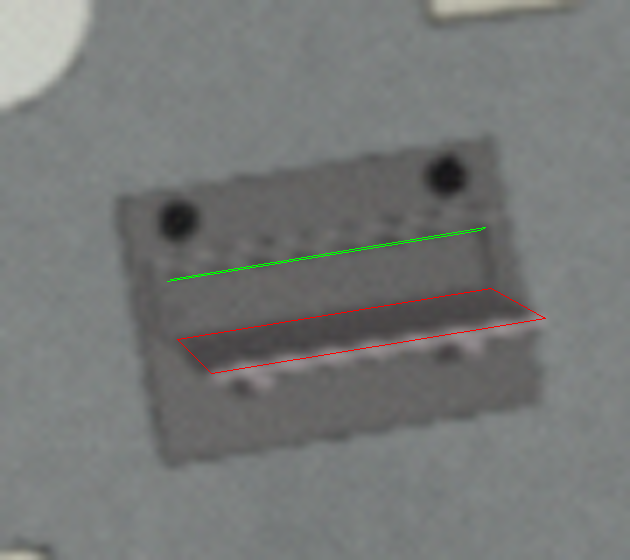

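View pics/s14.png

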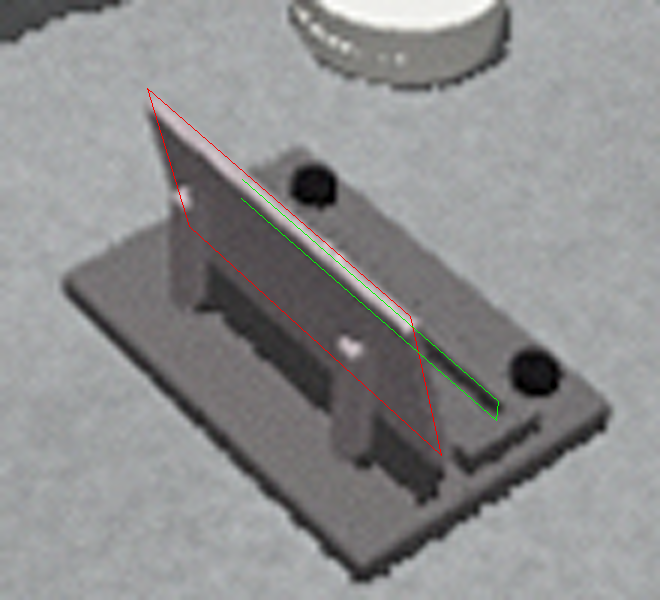

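Call:
move_arm(moves=[[-8,1,0,-0.005],[-24,3,0,-0.015],[-48,6,0,-0.03],[-78,9,0,-0.05],[-110,13,0,-0.07],[-142,17,0,-0.09],[-174,21,0,-0.11],[-206,25,0,-0.13],[-238,29,0,-0.15],[-268,32,0,-0.17],[-294,35,0,-0.185],[-314,37,0,-0.195],[-328,39,0,-0.203],[-335,40,0,-0.207],[-338,40,0,-0.209],[-338,40,0,-0.209],[-338,40,0,-0.209]])

```text
time_s: 16.25
position: [0.5356, -0.1584, 0.2564]
tool_rot: [[-0.145, 0.989, -0.0], [0.989, 0.145, 0.0], [0.0, 0.0, -1.0]]
ft_force: [0.3, 0.0, -2.4]
grip_width: 0.0078
```

```bash
python3 - <<'E'
from h import *
s=env.observe();print(s['position'],s['ft_force'],s['wrist_torque'],s['grip_width'],s['time_s'])
p=ST([.007,0,0])[0]; print(rel([p[0],p[1],.140],SY))
look("side","s15.png",(150,350,280,470),4)
look("top","t15.png",(130,300,220,460),3)
E
```

```text
[ 0.53555806 -0.15844375  0.25638749] [ 0.2938687   0.03807375 -2.36345258] [ 0.01102015 -0.01662372 -0.02224347] 0.007777545997887715 16.25
(array([-4.000e-01,  1.000e-01,  1.164e+02]), np.float64(0.001), np.float64(0.146))
```

View pics/s15.png

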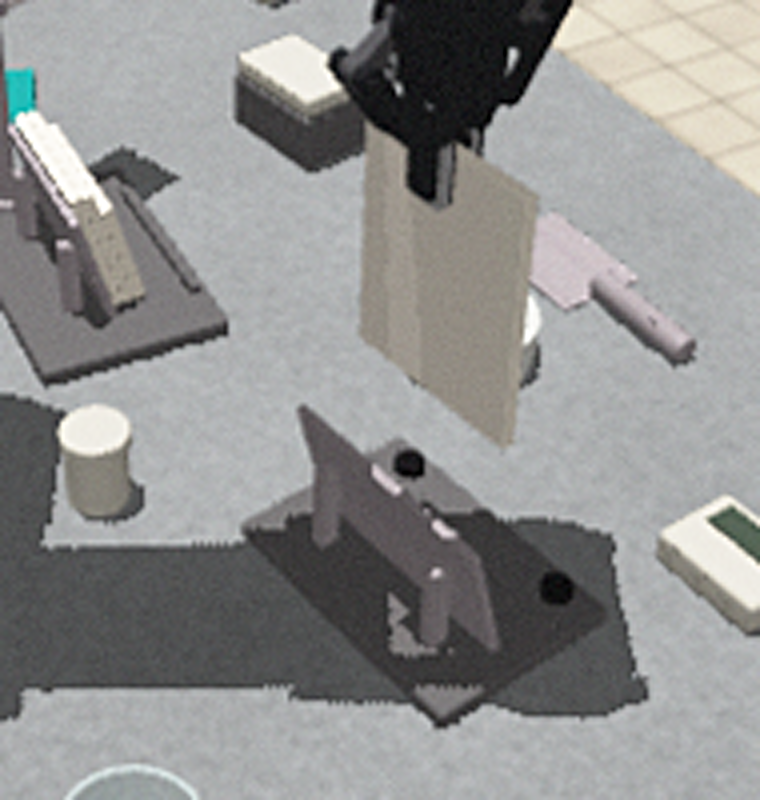

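View pics/t15.png

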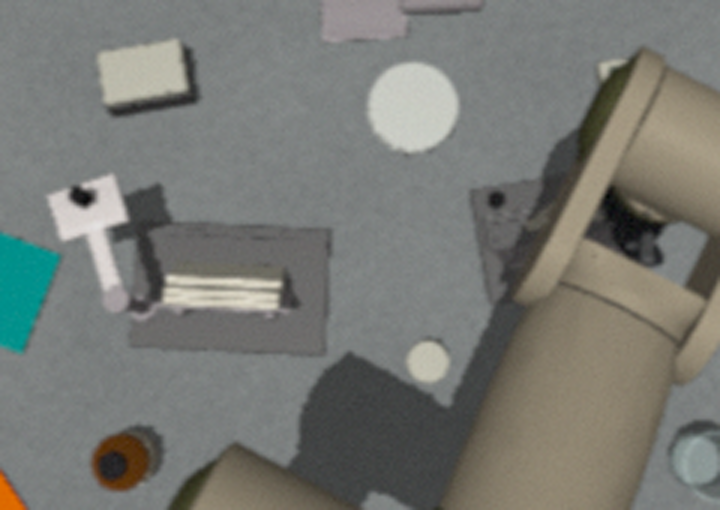

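```bash
cat >> h.py <<'E'
def vplate(x,y,yaw,zb):
    c,s=np.cos(yaw),np.sin(yaw); return np.array([[x+c*i*.004-s*j*.055,y+s*i*.004+c*j*.055,zb+k*.15] for k in(0,1) for j in(1,-1) for i in(1,-1)])
E
python3 - <<'E'
from h import *
s=env.observe()['position']
overlay("side",[(boxedges(vplate(s[0],s[1],SY,s[2]-.119)),(0,0,255))],"s16.png",(170,300,340,440),6)
E
```

```text
(no output)
```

View pics/s16.png

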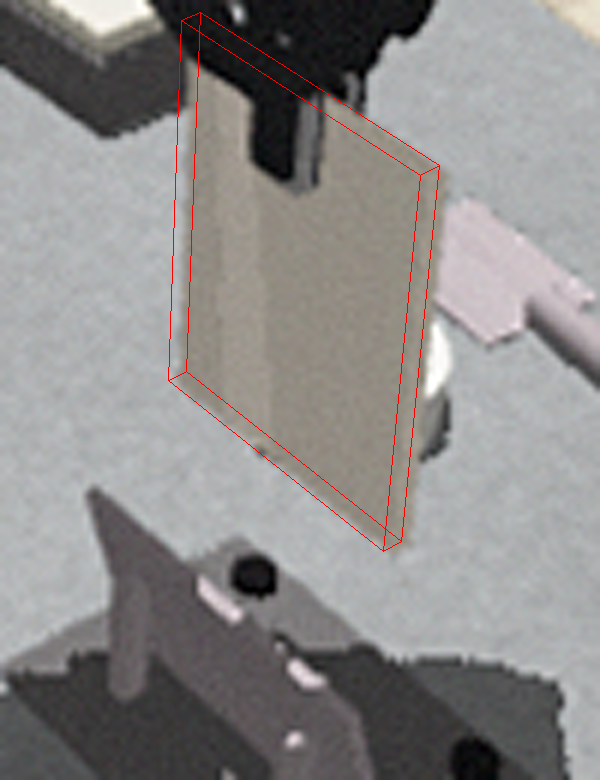

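Call:
move_arm(moves=[[0,0,8,0],[0,0,25,0],[0,0,45,0],[0,0,65,0],[0,0,85,0],[0,0,98,0],[0,0,106,0],[0,0,109,0],[0,0,110,0],[0,0,110,0]])

```text
time_s: 17.4
position: [0.5358, -0.1591, 0.1468]
tool_rot: [[-0.144, 0.99, 0.001], [0.99, 0.144, -0.0], [-0.001, 0.001, -1.0]]
ft_force: [0.1, 0.0, -3.5]
grip_width: 0.0076
```

```bash
python3 - <<'E'
from h import *
s=env.observe();print(s['position'],s['ft_force'],s['wrist_torque'],s['grip_width'],s['time_s'])
s=s['position']
overlay("side",[(boxedges(vplate(s[0],s[1],SY,s[2]-.119)),(0,0,255))],"s17.png",(210,340,320,450),6)
E
```

```text
[ 0.53584084 -0.15914444  0.14678831] [ 0.06601824  0.00873186 -3.51542785] [ 0.00813107 -0.03035355  0.03901531] 0.007560648497995806 17.4
```

View pics/s17.png

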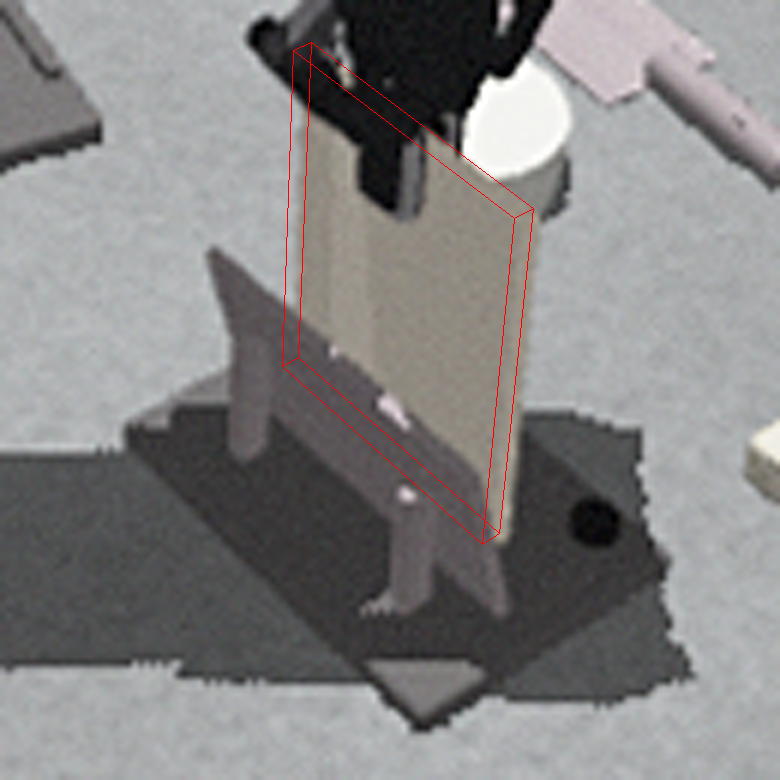

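Call:
move_arm(moves=[[1,0,3,0],[2,0,6,0],[2,0,9,0],[2,0,11,0],[2,0,12,0],[2,0,12,0]])

```text
time_s: 18.05
position: [0.5353, -0.1571, 0.1342]
tool_rot: [[-0.144, 0.99, -0.0], [0.99, 0.144, 0.0], [0.0, -0.0, -1.0]]
ft_force: [-0.2, 0.5, -3.5]
grip_width: 0.0077
```

Call:
move_arm(moves=[[0,0,1,0],[0,0,2,0],[0,0,2,0]])

```text
time_s: 18.35
position: [0.5353, -0.157, 0.1322]
tool_rot: [[-0.144, 0.99, -0.0], [0.99, 0.144, 0.0], [0.0, -0.0, -1.0]]
ft_force: [0.8, -0.3, -4.1]
grip_width: 0.0078
```

Call:
move_arm(moves=[[0,0,1,0],[0,0,2,0],[0,0,2,0]])

```text
time_s: 18.65
position: [0.5355, -0.1571, 0.131]
tool_rot: [[-0.145, 0.99, 0.001], [0.99, 0.145, -0.0], [-0.001, 0.001, -1.0]]
ft_force: [-2.0, 2.5, 4.5]
grip_width: 0.0076
```

Call:
move_arm(moves=[[0,0,-0.7,0],[0,-2,-0.7,0],[0,-4,-0.7,0],[0,-6,-0.7,0],[0,-8,-0.5,0],[0,-8,-0.5,0]], grip=0.88)

```text
time_s: 19.25
position: [0.5271, -0.1583, 0.1308]
tool_rot: [[-0.144, 0.99, -0.0], [0.99, 0.144, 0.0], [0.0, -0.0, -1.0]]
ft_force: [0.6, -0.9, 0.0]
grip_width: 0.0104
```

```bash
python3 - <<'E'
from h import *
s=env.observe();print(s['position'],s['ft_force'],s['wrist_torque'],s['grip_width'],s['time_s'])
look("side","s18.png",(210,340,320,450),6)
E
```

```text
[ 0.52710963 -0.15827113  0.13082371] [ 0.57614827 -0.86487612  0.00787554] [-0.03453626  0.01163002 -0.03662455] 0.01037614376342471 19.25
```

View pics/s18.png

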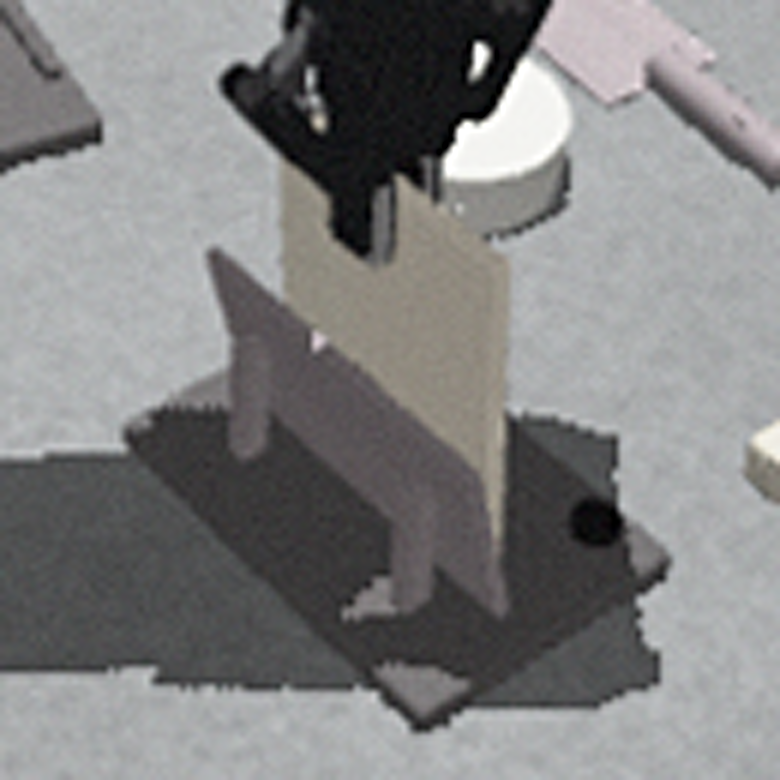

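Call:
move_arm(moves=[[0,0,0,0],[0,-2,0.3,0],[0,-4,0.6,0],[0,-6,0.9,0],[0,-8,1.2,0],[0,-10,1.5,0],[0,-10,1.5,0]], grip=0.84)

```text
time_s: 20.0
position: [0.5172, -0.1597, 0.1293]
tool_rot: [[-0.144, 0.99, -0.0], [0.99, 0.144, 0.0], [0.0, -0.0, -1.0]]
ft_force: [0.2, -0.0, 0.2]
grip_width: 0.014
```

Call:
move_arm(moves=[[0,0,0,0],[0,-2,0.3,0],[0,-4,0.6,0],[0,-6,0.9,0],[0,-8,1.2,0],[0,-10,1.5,0],[0,-10,1.5,0]], grip=0.8)

```text
time_s: 20.7
position: [0.5073, -0.1611, 0.1278]
tool_rot: [[-0.144, 0.99, -0.0], [0.99, 0.144, 0.0], [0.0, -0.0, -1.0]]
ft_force: [-1.2, 0.6, -0.3]
grip_width: 0.0171
```

```bash
python3 - <<'E'
from h import *
s=env.observe();print(s['position'],s['ft_force'],s['wrist_torque'],s['grip_width'],s['time_s'])
look("side","s19.png",(210,340,320,450),6)
E
```

```text
[ 0.50733801 -0.16113812  0.12780174] [-1.15500246  0.55654837 -0.29210611] [-0.05161689  0.06878322 -0.01852642] 0.01711297270724124 20.7
```

View pics/s19.png

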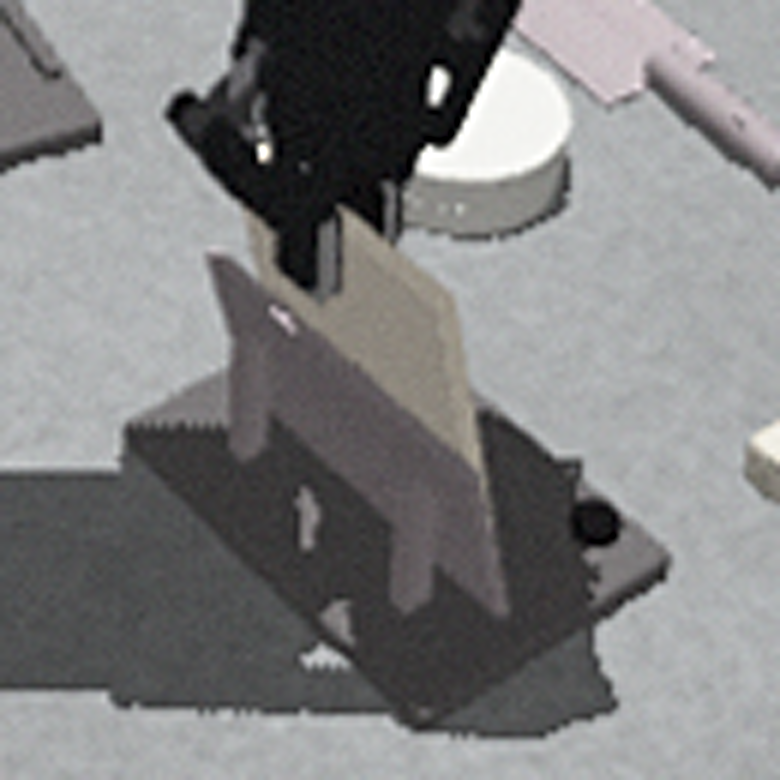

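Call:
move_arm(moves=[[0,-2,0.3,0],[0,-4,0.6,0],[0,-6,0.8,0],[0,-8,1,0],[0,-8,1,0]], grip=0.77)

```text
time_s: 21.25
position: [0.4994, -0.1623, 0.1268]
tool_rot: [[-0.144, 0.99, -0.0], [0.99, 0.144, 0.0], [0.0, -0.0, -1.0]]
ft_force: [0.5, -0.4, -0.7]
grip_width: 0.0198
```

```bash
python3 - <<'E'
from h import *
s=env.observe();print(s['position'],s['ft_force'],s['wrist_torque'],s['grip_width'],s['time_s'])
look("side","s20.png",(210,340,320,450),6)
E
```

```text
[ 0.49943883 -0.16228493  0.12681815] [ 0.4946358  -0.36828809 -0.68655018] [-0.00848477 -0.01515815 -0.00857006] 0.019835487040700647 21.25
```

View pics/s20.png

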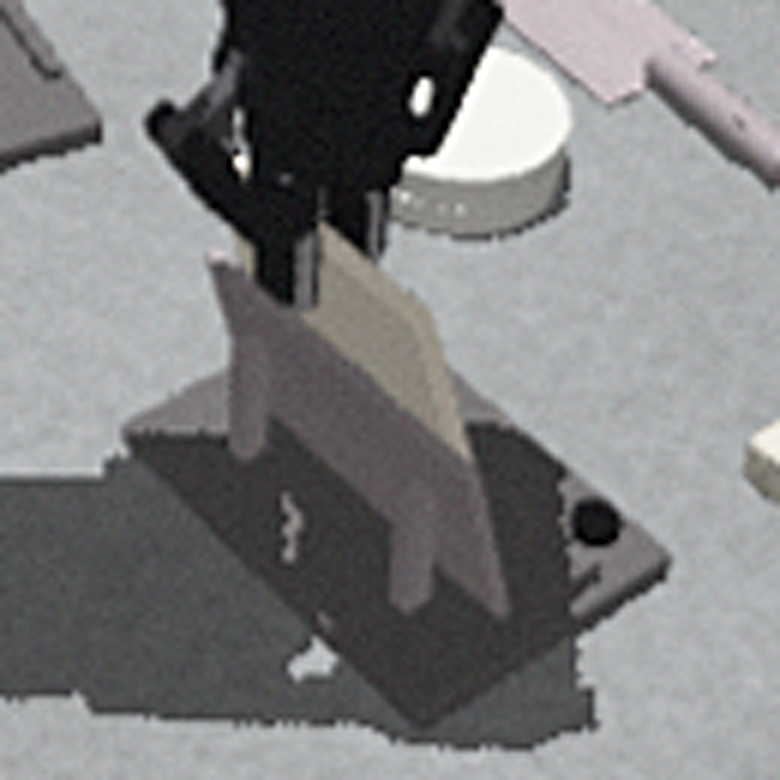

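Call:
move_arm(moves=[[0,-1.5,0.2,0],[0,-3,0.3,0],[0,-4.5,0.4,0],[0,-6,0.5,0],[0,-6,0.5,0],[0,-6,0.5,0]], grip=0.73)

```text
time_s: 21.9
position: [0.4937, -0.1631, 0.1264]
tool_rot: [[-0.144, 0.99, -0.0], [0.99, 0.144, -0.0], [-0.0, -0.0, -1.0]]
ft_force: [-0.2, -0.8, 0.2]
grip_width: 0.0232
```

```bash
python3 - <<'E'
from h import *
s=env.observe();print(s['position'],s['ft_force'],s['wrist_torque'],s['grip_width'],s['time_s'])
look("side","s21.png",(210,340,320,450),6)
E
```

```text
[ 0.49371479 -0.16314649  0.12635516] [-0.23236721 -0.77093182  0.1704176 ] [ 0.05690346  0.03822855 -0.00354247] 0.023166970715419538 21.9
```

View pics/s21.png

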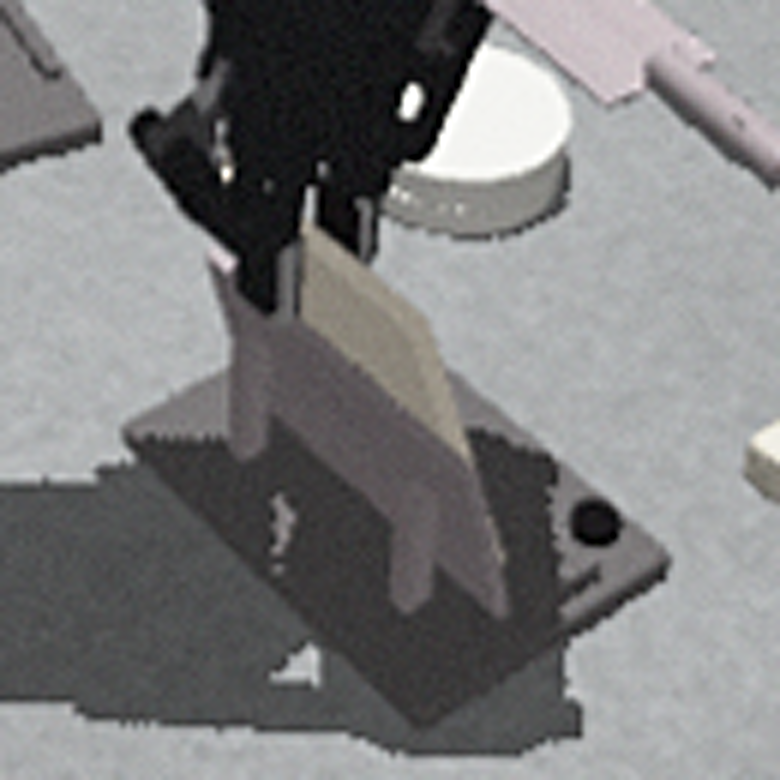

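Call:
move_arm(moves=[[0,0,0,0],[0,0,0,0],[0,0,0,0],[0,0,0,0],[0,0,0,0]], grip=0)

```text
time_s: 22.45
position: [0.4937, -0.1631, 0.1263]
tool_rot: [[-0.144, 0.99, -0.0], [0.99, 0.144, 0.0], [0.0, -0.0, -1.0]]
ft_force: [0.5, -0.4, -0.2]
grip_width: 0.0851
```

Call:
move_arm(moves=[[0,2,-8,0],[0,3,-25,0],[0,3,-50,0],[0,3,-85,0],[0,3,-120,0],[0,3,-145,0],[0,3,-150,0]])

```text
time_s: 23.15
position: [0.4975, -0.163, 0.2799]
tool_rot: [[-0.145, 0.989, 0.005], [0.989, 0.145, -0.003], [-0.004, 0.005, -1.0]]
ft_force: [-0.1, -0.4, -0.1]
grip_width: 0.0853
```

```bash
python3 - <<'E'
from h import *
s=env.observe();print(s['position'],s['ft_force'],s['grip_width'],s['time_s'])
print(rel([.42,0.02,.28]),s['q'])
look("side","s22.png",(150,340,230,460),3)
E
```

```text
[ 0.49747501 -0.16301493  0.27989657] [-0.13192473 -0.43556447 -0.14172688] 0.08528014262533366 23.15
(array([192.3, -50.2,  -1.1]), None, np.float64(0.145)) [-3.11140390e+01  1.71754315e+01  7.32916688e+01  6.90324559e-04
  8.91786821e+01 -3.94303698e+01]
```

View pics/s22.png

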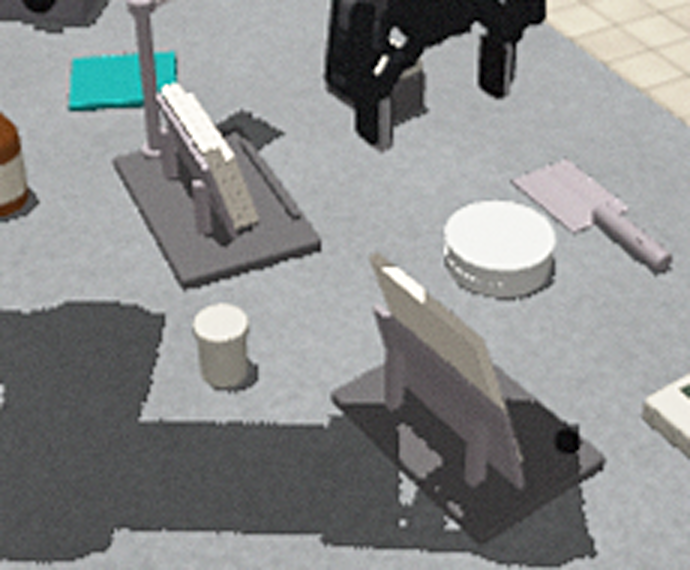

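Call:
move_arm(moves=[[15,-6,0,0],[45,-20,0,0],[80,-35,0,0],[115,-50,0,0],[145,-62,0,0],[165,-70,0,0],[170,-72,0,0],[170,-72,0,0]])

```text
time_s: 24.0
position: [0.4007, -0.0046, 0.2759]
tool_rot: [[-0.145, 0.989, -0.001], [0.989, 0.145, 0.0], [0.0, -0.001, -1.0]]
ft_force: [0.7, -0.2, 0.8]
grip_width: 0.0855
```

```bash
python3 - <<'E'
from h import *
s=env.observe();print(s['position'],s['ft_force'],s['grip_width'],s['time_s'],np.abs(s['qvel']).max())
t=.26
rest=ST([[0,.07,0],[0,-.07,0],[0.026,-.07,0],[.026,.07,0],[0,.07,0]])
overlay("top",[(rest,(0,0,255))],"t23.png",(165,245,360,450),7)
look("top","t24.png",(100,320,150,480),2.3)
look("side","s23.png",(90,340,150,480),2.4)
E
```

```text
[ 0.4007167  -0.00463805  0.27591217] [ 0.74562986 -0.24443987  0.84801944] 0.08552928659930072 24.0 1.5300875778471186
```

View pics/t23.png

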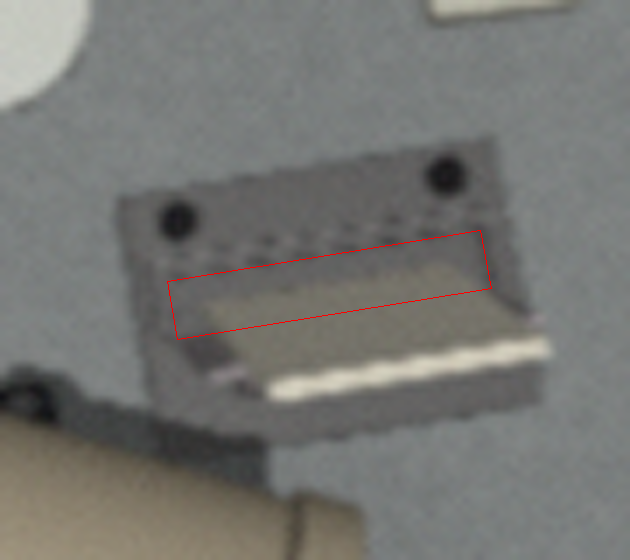

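View pics/t24.png

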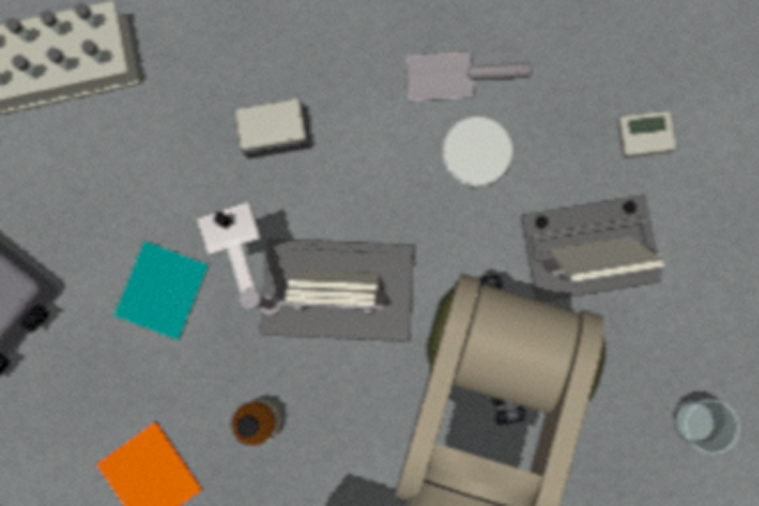

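View pics/s23.png

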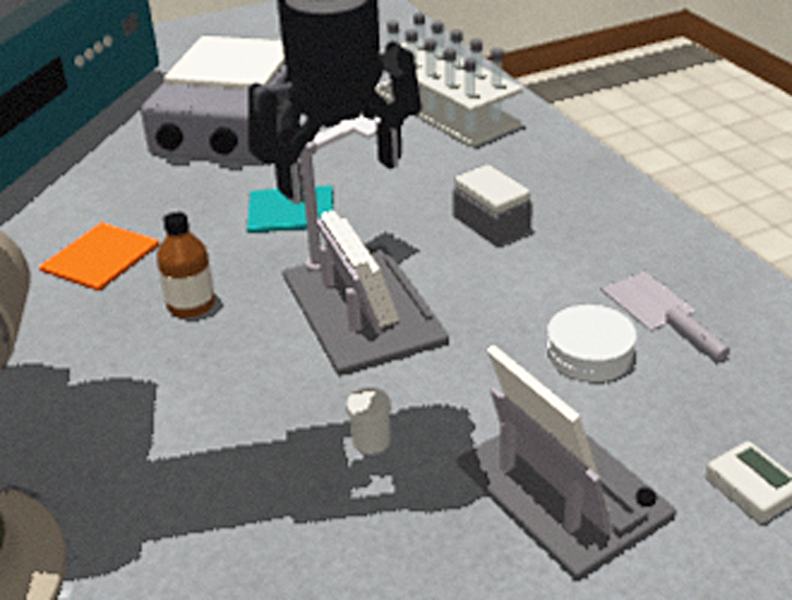

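```bash
python3 - <<'E'
from h import *
np.set_printoptions(precision=4,suppress=True)
for x,y,z in((208,302,.014),(440,262,.014),(272,390,.157),(550,348,.157)):
    print(SR.T@(onplane('top',(y/7+165-.5,x/7+360-.5),z)-SF))
E
```

```text
[0.0141 0.0543]
[ 0.015  -0.0494]
[-0.0356  0.0567]
[-0.037  -0.0534]
```

```bash
python3 - <<'E'
from h import *
print(env.close_job(), env.observe()['time_s'])
E
```

```text
the job is handed in; nothing more can be done
the job is handed in; nothing more can be done
```

The tall plate now stands in the casting stand's gutter, leaning back on the rest, and the job is handed in at about 24 s of the 56 s allowed.

- **Keeper:** I gripped the knob and swung the lever to about 1.9 rad over the rack's front. It was still there in the last picture.
- **Plate:** The tall plate was the front one of the stack. I tipped it upright on its foot and lifted it straight out. Then I set it in the gutter and leaned it back while loosening the fingers a little at a time.
- **Last checks:** The pictures show the plate between the end stops, centred to within about 2 mm. The three short plates still lean in the rack, and every other bench item in view looks unmoved. The gripper is clear and open.
- **Less than perfect:**
  - The plate's foot is about 6 mm in front of the rest, so it leans about 0.33 rad and rests on the top edge rather than lying flat against it.
  - The floor contact pressed about 8 N.
  - The arm read up to about 22 N sideways at the end of the keeper swing.
  - The side camera disagreed with my model by about 2 pixels throughout, or roughly 4 mm.

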